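# Load the paint shaker and let its sprung keeper arm snap shut

### The job

Get the bench-top paint shaker ready to run: swing the sprung yellow arm back until its sear catches and it stays there by itself, then stand every paint tin upright in the carriage, one to a cell, fully down on the cell floor. With all the tins in and let go, press the red trigger so that the arm snaps home over the tins, and leave the tape, the bottle and the mallet where they are.

Things in the scene. Friction and masses are not known exactly. Their poses are not given: they have to be found in the camera images.
- carrier: Paint-shaker carriage, fixed to the bench. Origin on the bench under the middle of its six white cells; z up. In its frame: two rows of three cells at x = -44 and +44 mm, at y = -63, 0, +63 mm; wall tops 52 mm, cell floors 20 mm above the bench. Pivot post at (0, +140 mm), red trigger at about (-15, +274 mm), blue motor housing 44 mm high at x = +124 to +186 mm.
- pivot (a point): Vertical axis of the yellow keeper arm, on its steel post, 92 mm above the bench. At home the arm's flat blade (66 mm wide, underside 90, top 96 mm above the bench) reaches 225 mm from here along the carriage's -y, over the gap between the rows, overlapping the tin lids. A hub and a short tail (92 mm) with the sear tooth under it turn with it.
- keeper (a joint): Angle of the sprung keeper arm, rad. 0 = home over the tins; positive = swung back, anticlockwise from above, over the carriage's +x side. A spring drives it home (at the knob 3 N at 0, 8 N near cocked, about 12 N riding over the sear). Just past 1.75 the sear clicks and holds it at about 1.74, clear of the cells; hard stop 1.90. Let go before that, it swings home.
- keeper_knob (a point): Centre of the upright round black knob on the keeper arm (20 mm diameter, from 96 to 150 mm above the bench; this point is 124 mm above it), 125 mm from the pivot. It turns with the arm; it can be pinched from above and led round in an arc.
- trigger (a joint): Travel of the red trigger, m: 0 = up, positive = pressed down, at most 0.016. Sprung, about 3 to 8 N. The sear lets go at about 0.008 to 0.010. Riding over the sear while cocking also moves it for a moment.
- trigger_top (a point): Middle of the top face of the round red trigger pad (32 mm diameter), 82 mm above the bench when up. Pressing it down lowers the sear.
- cell0 (a point): Centre of the floor of cell 0 of the carriage (59 x 59 mm inside, 32 mm deep, walls 4 mm, slippery white plastic); axes as the carriage's. Any tin may go in any cell.
- cell1 (a point): Centre of the floor of cell 1 of the carriage (59 x 59 mm inside, 32 mm deep, walls 4 mm, slippery white plastic); axes as the carriage's. Any tin may go in any cell.
- cell2 (a point): Centre of the floor of cell 2 of the carriage (59 x 59 mm inside, 32 mm deep, walls 4 mm, slippery white plastic); axes as the carriage's. Any tin may go in any cell.
- cell3 (a point): Centre of the floor of cell 3 of the carriage (59 x 59 mm inside, 32 mm deep, walls 4 mm, slippery white plastic); axes as the carriage's. Any tin may go in any cell.
- cell4 (a point): Centre of the floor of cell 4 of the carriage (59 x 59 mm inside, 32 mm deep, walls 4 mm, slippery white plastic); axes as the carriage's. Any tin may go in any cell.
- cell5 (a point): Centre of the floor of cell 5 of the carriage (59 x 59 mm inside, 32 mm deep, walls 4 mm, slippery white plastic); axes as the carriage's. Any tin may go in any cell.
- tin0_mid (a point): Centre (half-way up) of the paint tin with a red band: closed aluminium cylinder 50 mm diameter, 62 mm tall, about 0.25 kg, its own z along its axis, stands upright on the bench at the start. Absent (None) in some runs.
- tin1_mid (a point): Centre (half-way up) of the paint tin with a blue band: closed aluminium cylinder 50 mm diameter, 62 mm tall, about 0.25 kg, its own z along its axis, stands upright on the bench at the start. Absent (None) in some runs.
- tin2_mid (a point): Centre (half-way up) of the paint tin with a white band: closed aluminium cylinder 50 mm diameter, 62 mm tall, about 0.25 kg, its own z along its axis, stands upright on the bench at the start. Absent (None) in some runs.
- tin3_mid (a point): Centre (half-way up) of the paint tin with a green band: closed aluminium cylinder 50 mm diameter, 62 mm tall, about 0.25 kg, its own z along its axis, stands upright on the bench at the start. Absent (None) in some runs.
- tin4_mid (a point): Centre (half-way up) of the paint tin with an orange band: closed aluminium cylinder 50 mm diameter, 62 mm tall, about 0.25 kg, its own z along its axis, stands upright on the bench at the start. Absent (None) in some runs.
- tin5_mid (a point): Centre (half-way up) of the paint tin with a dark grey band: closed aluminium cylinder 50 mm diameter, 62 mm tall, about 0.25 kg, its own z along its axis, stands upright on the bench at the start. Absent (None) in some runs.
- tape_mid (a point): Middle of a roll of blue masking tape lying flat (90 mm diameter, 25 mm high). Not part of the job.
- solvent_mid (a point): Middle of a white plastic bottle (60 mm diameter, 170 mm tall). Not part of the job.
- mallet_mid (a point): Point about the middle of a rubber-headed mallet lying on the bench. Not part of the job.

How it is judged:
By the outcome, as a careful person would: the job done as asked, in the order asked, and still so for the second after the job is handed in, with the robot touching nothing.
Of tin0, tin1, tin2, tin3, tin4, tin5 only 4 to 6 are there at a start; the rules pass over those that are not, and their reading is None.
At some moment in a run one of tin0, tin1, tin2, tin3, tin4, tin5 may be knocked a few centimetres aside while the robot is not near it.
Once in a run the grip may slacken for a moment while it holds something.
It also fails if it takes over 210 s, if anything falls off the work surface, if the arm or the gripper's body presses on something with over 40 N, if the wrist force passes 120 N, or if a joint passes its speed limit or range.

### The arm

A 6-joint arm with a two-finger parallel gripper is mounted at the origin on the work surface. World frame = base frame: x ahead of the robot, y to its left, z up, the work surface at z = 0. Lengths are in m, angles in rad, forces in N, time in s.
With the tool pointing down it reaches from about 0.275 to 0.875 m from the base axis. Payload 12.5 kg.
Tool frame: the origin (TCP) lies where the fingers leave the gripper's body, on its centre line; the fingertips stand 73 mm ahead of it and the grasp point (between the pads) lies 54 mm ahead of it; x points along the fingers, y is the direction in which the jaws open and shut, and the axes are right-handed (so a half turn about x gives the same grasp; the last joint's range is limited). The gripper opens to 85 mm and grips with 20 to 120 N. Pads are 22 mm wide; open, the fingers measure 114 mm over their backs; the gripper's body (76 mm by 85 mm) begins 54 mm behind the grasp point. The pads swing forward as they close: fully open they stand 13 mm farther back than shut.
Start: joints at [-1.401, 0.351, 1.652, -0, 1.139, -0.085], TCP at [0.139, -0.532, 0.304] pointing down, gripper open.
Joint ranges: [-2.75, 2.75], [-0.79, 2.1], [0.01, 2.65], [-1.57, 4.71], [0.07, 3.14], [-2.87, 2.87]. Speed limits (rad/s): [2.22, 2.22, 2.79, 3.14, 3.14, 3.14].

### API

Orientations are given as a rotation vector (axis times angle).
In Python, from plant import * gives the robot as it stands.
- The arm moves only by the tool arm_command, never from a script. Its argument "motion" is a list of rows, each an object with "rotation": the turn, a rotation vector about the world's x, y, z in rad, a list of three; "offset": the shift along the world's x, y, z in mm, a list of three; "claw": the closure in counts, from 0 (fully open) to 255 (shut). In form: [{"rotation": [rx, ry, rz], "offset": [x, y, z], "claw": claw}, ...]. A call has 1 to 12 rows; each row shifts and turns the commanded pose from where the row before left it; what a row does not reach is not made up. A row lasts 1/12 s, in which the tool goes at most 41.7 mm and 7.16 degrees, less where a joint would pass 70% of its speed; a pose out of reach is approached as far as the arm can. A call with a gripper value outside its range is refused whole. The fingers move at their own pace and stop on an object; "squeeze" is the grip in N (left out, the last holds). Time passes only in rows, so rows that do not move let the fingers close. It gives the time, the measured TCP pose, the force and the opening at its end, in the units of the state.
- observe(): the state, without advancing time (a new reading comes with each control period).
- snapshot(name): name is "scene" or "top" or "wrist"; returns the picture (400x640x3 uint8, red, green, blue); there is no depth.
- camera_params(name): a dict with "fx", "fy", "cx", "cy" (pixels), "view" (4x4, takes a point from world to camera coordinates); the wrist camera has in their place "mount" (4x4, takes a point from camera to tool coordinates, whose origin is the TCP and whose axes are the tool frame's). Camera axes: x right, y down, z forward; pixel columns grow to the right and rows downward; lengths in m; the calibration is good to about 2 mm. A picture is of the moment at which its call begins: read the wrist's pose just before it. camera_params takes no time and is no camera call.
- sign_off(): hands the job in, once; it reports no verdict.
The state is a dict: "time": time; "q": joint angles; "qd": joint speeds; "tau": joint torques, N m; "tcp_pos": TCP position; "tool_rot": TCP orientation; "contact_force": force on the tool from outside, world axes, zero at the start; "torque": the same for the moment, N m; "width": finger opening in m.
Only numpy, scipy, OpenCV 4.12 (cv2) and the standard library are available. Lean on these libraries where they do the work, as an engineer would, in place of code of your own. Each camera call takes 0.05 s, during which the arm holds its last target.

## Working session

There is one attempt and no reset: what is moved stays moved. The work goes in short steps, Python scripts to look and compute and a tool call to move; the robot and the scene stay as the last step left them, time stands still between calls to the robot, and variables do not carry over. Pictures are saved under pics/ and viewed, and the job is handed in when it is done.

Besides the shell and the picture viewer there is one more tool, called as name(argument=value, ...) on one line, values as JSON. arm_command: Moves the arm, as the interface text tells. Its arguments: {"type":"object","properties":{"motion":{"type":"array"},"squeeze":{"type":"number"}},"required":["motion"]}

```bash
mkdir -p pics; ls; python3 - <<'E'
from plant import *
import cv2
s=observe();print(s)
for n in("scene","top","wrist"):
    cv2.imwrite(f"pics/{n}0.png",snapshot(n)[:,:,::-1])
    print(n,camera_params(n))
E
```

```text
pics
{'time': 0.0, 'q': array([-1.40057032e+00,  3.51264007e-01,  1.65247791e+00,  3.39582126e-06,
        1.13912873e+00, -8.46184129e-02]), 'qd': array([-0.00103499, -0.00094425, -0.00083596,  0.00066615, -0.00048132,
        0.00081985]), 'tau': array([-2.61352259e-03, -5.06108451e+01, -2.91405523e+01, -2.51921128e-04,
        4.59005983e-03,  4.07216532e-05]), 'tcp_pos': array([ 0.13862135, -0.53196273,  0.30332271]), 'tool_rot': array([ 2.08615074,  0.26861833, -2.08625928]), 'contact_force': array([ 0.57215886, -0.28629561,  0.14768741]), 'torque': array([-0.03389426, -0.01623756, -0.03021686]), 'width': 0.08517032667371291}
scene {'fx': 403.70071673245616, 'fy': 403.70071673245616, 'cx': 327.87213381721614, 'cy': 205.39355311680148, 'view': array([[-0.48721071,  0.8731776 ,  0.01366044,  0.20466995],
       [ 0.68932902,  0.39413743, -0.60784964, -0.38547787],
       [-0.53614478, -0.28673432, -0.79393464,  1.75288471],
       [ 0.        ,  0.        ,  0.        ,  1.        ]])}
top {'fx': 396.8180717469322, 'fy': 396.8180717469322, 'cx': 310.0750256647057, 'cy': 191.598720806938, 'view': array([[-0.01104331, -0.99992736, -0.00482855,  0.07494369],
       [-0.98312531,  0.01173929, -0.18255635,  0.60819309],
       [ 0.18259977,  0.00273105, -0.98318354,  1.03205404],
       [ 0.        ,  0.        ,  0.        ,  1.        ]])}
wrist {'fx': 282.4537155104705, 'fy': 282.4537155104705, 'cx': 322.88110302514156, 'cy': 193.61964206317325, 'mount': array([[-1.05829140e-03, -3.09577147e-01,  9.50873740e-01,
        -6.94288330e-02],
       [ 9.99999433e-01, -4.41890342e-04,  9.69099903e-04,
        -1.17983696e-03],
       [ 1.20170740e-04,  9.50874227e-01,  3.09577439e-01,
        -7.95711368e-02],
       [ 0.00000000e+00,  0.00000000e+00,  0.00000000e+00,
         1.00000000e+00]])}
```

View pics/scene0.png

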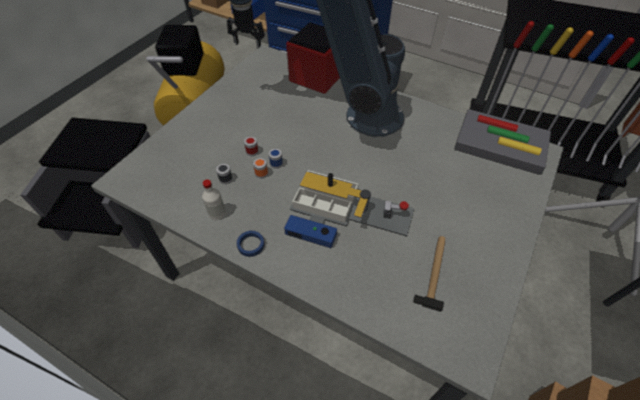

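View pics/top0.png

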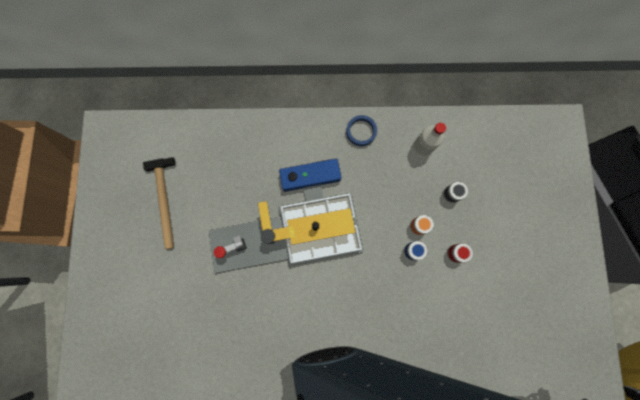

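View pics/wrist0.png

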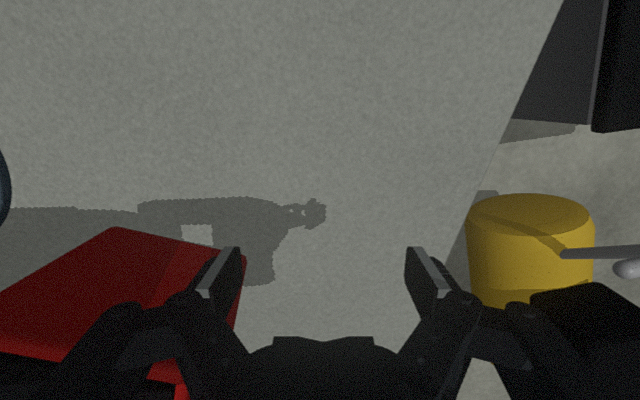

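The pictures show four tins: red, blue, orange and dark. The carriage is at about (320,228) in the top view. Next I'll enlarge that view.

```bash
cat > h.py <<'E'
from plant import *
import numpy as np, cv2
from scipy.spatial.transform import Rotation as R
def cam(n, s=None):
    p=camera_params(n)
    K=np.array([[p['fx'],0,p['cx']],[0,p['fy'],p['cy']],[0,0,1]])
    if n=='wrist':
        s=s or observe()
        T=np.eye(4);T[:3,:3]=R.from_rotvec(s['tool_rot']).as_matrix();T[:3,3]=s['tcp_pos']
        V=np.linalg.inv(T@p['mount'])
    else: V=p['view']
    return K,V
def w2p(n,P,s=None):
    K,V=cam(n,s);P=np.atleast_2d(P);c=P@V[:3,:3].T+V[:3,3];u=c@K.T;return u[:,:2]/u[:,2:]
def p2w(n,uv,z,s=None):
    K,V=cam(n,s);d=V[:3,:3].T@np.linalg.solve(K,[uv[0],uv[1],1]);o=-V[:3,:3].T@V[:3,3]
    return o+d*(z-o[2])/d[2]
def shot(n,f,crop=None,k=1):
    s=observe();im=snapshot(n)[:,:,::-1].copy();cv2.imwrite(f'pics/{f}_raw.png',im)
    if crop: im=im[crop[1]:crop[3],crop[0]:crop[2]]
    if k!=1: im=cv2.resize(im,None,fx=k,fy=k,interpolation=cv2.INTER_CUBIC)
    cv2.imwrite(f'pics/{f}.png',im);return s
E
python3 - <<'E'
import cv2
im=cv2.imread('pics/top0.png')
cv2.imwrite('pics/a.png',cv2.resize(im[140:290,200:370],None,fx=4.5,fy=4,interpolation=2)if 0 else cv2.resize(im[150:280,200:370],None,fx=4.5,fy=4.5,interpolation=2))
cv2.imwrite('pics/b.png',cv2.resize(im[110:280,340:490],None,fx=3.5,fy=3.5,interpolation=2))
im=cv2.imread('pics/scene0.png')
cv2.imwrite('pics/c.png',cv2.resize(im[120:260,190:420],None,fx=3.4,fy=3.4,interpolation=2))
E
```

```text
(no output)
```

View pics/a.png

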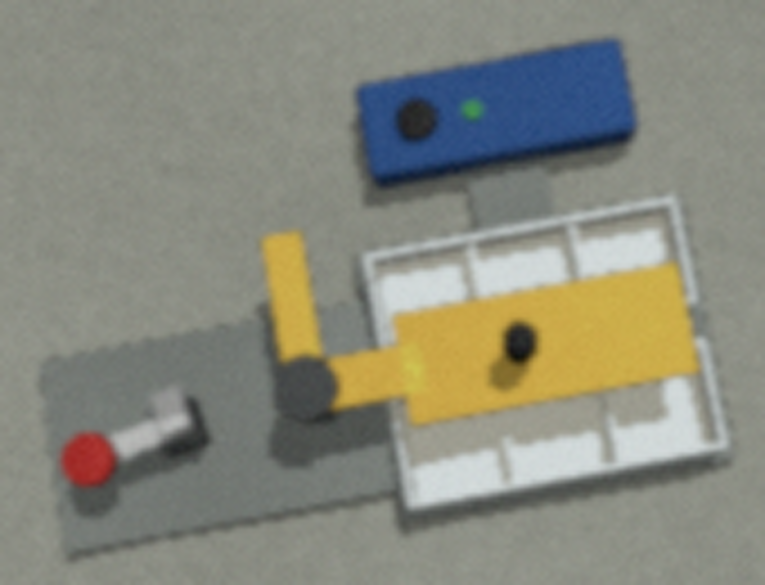

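View pics/b.png

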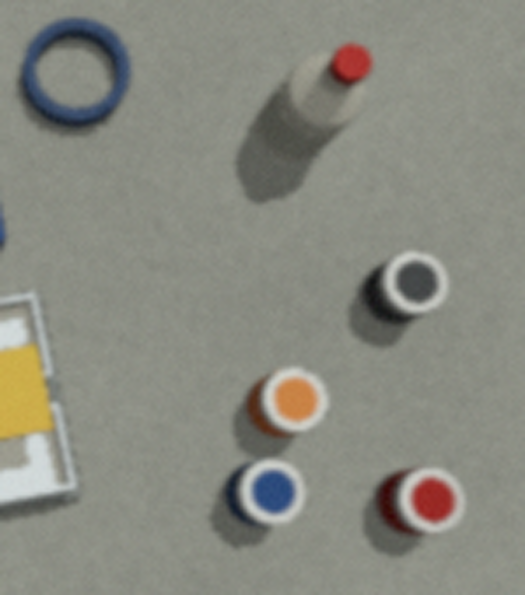

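View pics/c.png

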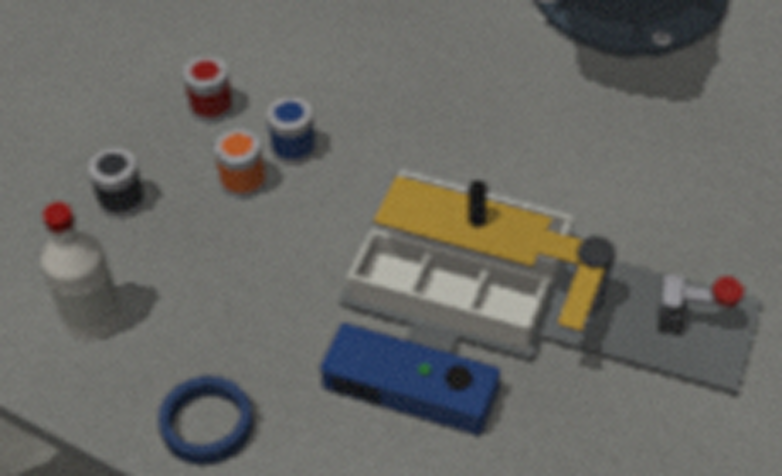

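```bash
cat >> h.py <<'E'
def w(c,z): # carriage->world
    x,y,t=CAR; return np.array([x+np.cos(t)*c[0]-np.sin(t)*c[1], y+np.sin(t)*c[0]+np.cos(t)*c[1], z])
E
python3 - <<'E'
from h import *
from scipy.optimize import least_squares
import h
f=lambda u,v:(200+u/4.5-.4,150+v/4.5-.4)
obs=[(f(363,257),(77.5,96.5,52)),(f(678,199),(77.5,-96.5,52)),(f(729,444),(-77.5,-96.5,52)),(f(408,508),(-77.5,96.5,52)),
(f(88,460),(-15,274,82)),(f(520,334),(0,15,150)),(f(360,87),(186,None,44))]
obs=obs[:6]
def res(p):
    h.CAR=p;return np.concatenate([w2p('top',w(np.array(c[:2])/1000,c[2]/1000))[0]-uv for uv,c in obs])
r=least_squares(res,[.4,0,0.1]);print(r.x,r.fun.round(2))
h.CAR=r.x
for n,c in dict(pivot=(0,.14),knob=(0,.015),trig=(-.015,.274)).items(): print(n,w(c,.1))
g=lambda u,v:(340+u/3.5-.4,110+v/3.5-.4)
for n,u in dict(red=(433,499),blue=(273,491),orange=(295,400),grey=(417,284)).items():print(n,p2w('top',g(*u),.062))
e=lambda u,v:(190+u/3.4-.4,120+v/3.4-.4)
for n,u in dict(red=(206,71),blue=(291,112),orange=(238,146),grey=(115,166)).items():print(n,p2w('scene',e(*u),.062))
print(p2w('scene',e(727,290),.082),p2w('scene',e(478,188),.150))
print('base', w2p('top',[0,0,0]))
E
```

```text
[0.51131247 0.04050481 0.17888171] [ 0.25 -0.61 -0.67 -0.88 -0.05  0.55  0.45  0.14 -0.35 -0.13  0.33  0.82]
pivot [0.48640237 0.17827087 0.1       ]
knob [0.50864353 0.05526546 0.1       ]
trig [0.4477992  0.30746374 0.1       ]
red [ 0.43999783 -0.33591955  0.062     ]
blue [ 0.44734212 -0.215422    0.062     ]
orange [ 0.51617989 -0.23643942  0.062     ]
grey [ 0.6054669  -0.33696354  0.062     ]
red [ 0.44030393 -0.33423461  0.062     ]
blue [ 0.44659487 -0.21419527  0.062     ]
orange [ 0.51846859 -0.23526452  0.062     ]
grey [ 0.6082593  -0.33238884  0.062     ]
[0.45304951 0.3078699  0.082     ] [0.51142724 0.05744485 0.15      ]
base [[338.89038927 425.44501334]]
```

```bash
sed -i 's/^import numpy/CAR=[0.51131247,0.04050481,0.17888171]\nimport numpy/' h.py; cat >> h.py <<'E'
def yaw(s):
    M=R.from_rotvec(s['tool_rot']).as_matrix(); return np.degrees(np.arctan2(M[1,1],M[0,1])), M
def st():
    s=observe(); y,M=yaw(s); print('t',round(s['time'],2),'tcp',(s['tcp_pos']*1000).round(1),'yaw',round(y,2),'xdir',M[:,0].round(4),'q',s['q'].round(3),'F',s['contact_force'].round(1),'w',round(s['width']*1000,1)); return s
def to(x,y,z=None,yw=None,n=0):
    s=st(); p=s['tcp_pos']*1000; d=np.array([x*1000-p[0],y*1000-p[1],0 if z is None else z*1000-p[2]])
    dy=0 if yw is None else np.radians((yw-yaw(s)[0]+180)%360-180)
    print('total offset mm',d.round(1),'|d|',np.linalg.norm(d).round(),'rotz',round(dy,4))
    if n: print('per row',(d/n).round(2),round(dy/n,4))
E
python3 - <<'E'
from h import *
to(.5088,.0558,.26,10.25)
to(.5088,.0558,.26,-169.75)
E
```

```text
t 0.15 tcp [ 138.6 -532.1  303.5] yaw -75.4 xdir [-2.e-04  9.e-04 -1.e+00] q [-1.401  0.351  1.652 -0.     1.139 -0.085] F [ 1.1 -0.2  0.7] w 85.3
total offset mm [370.2 587.9 -43.5] |d| 696.0 rotz 1.4949
t 0.15 tcp [ 138.6 -532.1  303.5] yaw -75.4 xdir [-2.e-04  9.e-04 -1.e+00] q [-1.401  0.351  1.652 -0.     1.139 -0.085] F [ 1.1 -0.2  0.7] w 85.3
total offset mm [370.2 587.9 -43.5] |d| 696.0 rotz -1.6467
```

arm_command(motion=[{"rotation": [0,0,0.075],"offset": [18.5,29.4,-2.2],"claw": 0},{"rotation": [0,0,0.075],"offset": [18.5,29.4,-2.2],"claw": 0},{"rotation": [0,0,0.075],"offset": [18.5,29.4,-2.2],"claw": 0},{"rotation": [0,0,0.075],"offset": [18.5,29.4,-2.2],"claw": 0},{"rotation": [0,0,0.075],"offset": [18.5,29.4,-2.2],"claw": 0},{"rotation": [0,0,0.075],"offset": [18.5,29.4,-2.2],"claw": 0},{"rotation": [0,0,0.075],"offset": [18.5,29.4,-2.2],"claw": 0},{"rotation": [0,0,0.075],"offset": [18.5,29.4,-2.2],"claw": 0},{"rotation": [0,0,0.075],"offset": [18.5,29.4,-2.2],"claw": 0},{"rotation": [0,0,0.075],"offset": [18.5,29.4,-2.2],"claw": 0},{"rotation": [0,0,0.075],"offset": [18.5,29.4,-2.2],"claw": 0},{"rotation": [0,0,0.075],"offset": [18.5,29.4,-2.2],"claw": 0}], squeeze=60)

```text
time: 1.15
tcp_pos: [0.3611, -0.1778, 0.2774]
tool_rot: [1.506, 0.985, -1.506]
contact_force: [0.7, -1.1, 0.2]
width: 0.0854
```

arm_command(motion=[{"rotation": [0,0,0.075],"offset": [18.5,29.4,-2.2],"claw": 0},{"rotation": [0,0,0.075],"offset": [18.5,29.4,-2.2],"claw": 0},{"rotation": [0,0,0.075],"offset": [18.5,29.4,-2.2],"claw": 0},{"rotation": [0,0,0.075],"offset": [18.5,29.4,-2.2],"claw": 0},{"rotation": [0,0,0.075],"offset": [18.5,29.4,-2.2],"claw": 0},{"rotation": [0,0,0.075],"offset": [18.5,29.4,-2.2],"claw": 0},{"rotation": [0,0,0.075],"offset": [18.5,29.4,-2.2],"claw": 0},{"rotation": [0,0,0.075],"offset": [18.5,29.4,-2.2],"claw": 0},{"rotation": [0,0,0],"offset": [0,0,0],"claw": 0},{"rotation": [0,0,0],"offset": [0,0,0],"claw": 0}])

```text
time: 1.98
tcp_pos: [0.5088, 0.057, 0.2593]
tool_rot: [1.07, 1.292, -1.071]
contact_force: [-0.1, 0.4, -0.1]
width: 0.0855
```

```bash
python3 - <<'E'
from h import *
st()
shot('wrist','w1'); shot('scene','s1')
to(.5088,.0558,.183,10.25)
print(w2p('wrist',[[.5088,.0558,.15],[.5088,.0558,.096]]))
E
```

```text
t 1.98 tcp [508.8  57.  259.3] yaw 10.68 xdir [-9.e-04 -1.e-04 -1.e+00] q [ 0.021  0.336  1.795 -0.     1.012 -0.166] F [-0.1  0.4 -0.1] w 85.5
t 2.08 tcp [508.2  55.4 259.6] yaw 10.51 xdir [-9.e-04 -2.e-04 -1.e+00] q [ 0.018  0.335  1.796 -0.     1.012 -0.166] F [-0.3 -1.2 -0.1] w 85.2
total offset mm [  0.6   0.4 -76.6] |d| 77.0 rotz -0.0045
[[323.82928769 223.67997665]
 [323.67451104 198.19744462]]
```

View pics/w1.png

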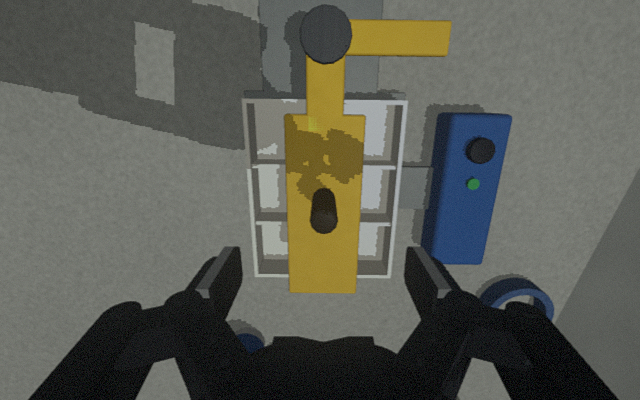

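View pics/s1.png

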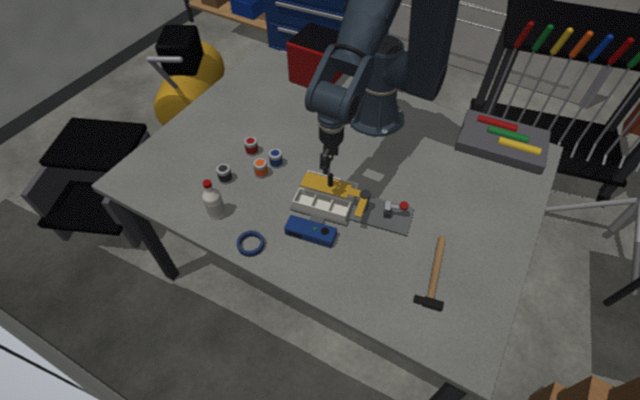

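arm_command(motion=[{"rotation": [0,0,0],"offset": [0,0,-15],"claw": 0},{"rotation": [0,0,0],"offset": [0,0,-25],"claw": 0},{"rotation": [0,0,0],"offset": [0,0,-20],"claw": 0},{"rotation": [0,0,0],"offset": [0,0,-12],"claw": 0},{"rotation": [0,0,0],"offset": [0,0,-5],"claw": 0},{"rotation": [0,0,0],"offset": [0,0,0],"claw": 255},{"rotation": [0,0,0],"offset": [0,0,0],"claw": 255},{"rotation": [0,0,0],"offset": [0,0,0],"claw": 255},{"rotation": [0,0,0],"offset": [0,0,0],"claw": 255},{"rotation": [0,0,0],"offset": [0,0,0],"claw": 255},{"rotation": [0,0,0],"offset": [0,0,0],"claw": 255},{"rotation": [0,0,0],"offset": [0,0,0],"claw": 255}], squeeze=60)

```text
time: 3.08
tcp_pos: [0.5092, 0.0558, 0.1837]
tool_rot: [1.073, 1.289, -1.071]
contact_force: [1.4, -0.5, 6.1]
width: 0.0187
```

```bash
python3 - <<'E'
from h import *
s=st()
print(shot('wrist','w2')['time'])
import numpy as np
# arc rows
piv=np.array([.4864,.1783]);p=s['tcp_pos'][:2];v=p-piv;print('r',np.linalg.norm(v),np.degrees(np.arctan2(v[1],v[0])))
a0=np.arctan2(v[1],v[0]);r=np.linalg.norm(v);n=22;T=1.80
pts=[piv+r*np.array([np.cos(a0+T*i/n),np.sin(a0+T*i/n)]) for i in range(n+1)]
print((np.diff(pts,axis=0)*1000).round(1).tolist(),T/n)
E
```

```text
t 3.08 tcp [509.2  55.8 183.7] yaw 10.55 xdir [ 0.0019  0.     -1.    ] q [ 0.018  0.447  1.854 -0.     0.839 -0.166] F [ 1.4 -0.5  6.1] w 18.7
3.0833
r 0.12459056680715082 -79.44564804097087
[[9.9, 2.3], [9.7, 3.1], [9.4, 3.9], [9.1, 4.6], [8.7, 5.3], [8.2, 6.0], [7.7, 6.7], [7.1, 7.3], [6.5, 7.9], [5.8, 8.4], [5.1, 8.8], [4.4, 9.2], [3.6, 9.5], [2.8, 9.8], [2.0, 10.0], [1.2, 10.1], [0.4, 10.2], [-0.5, 10.2], [-1.3, 10.1], [-2.1, 10.0], [-2.9, 9.8], [-3.7, 9.5]] 0.08181818181818182
```

View pics/w2.png

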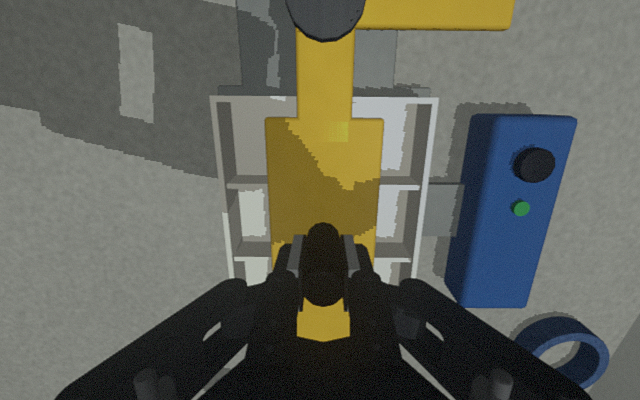

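arm_command(motion=[{"rotation": [0,0,0.082],"offset": [9.9,2.3,0],"claw": 255},{"rotation": [0,0,0.082],"offset": [9.7,3.1,0],"claw": 255},{"rotation": [0,0,0.082],"offset": [9.4,3.9,0],"claw": 255},{"rotation": [0,0,0.082],"offset": [9.1,4.6,0],"claw": 255},{"rotation": [0,0,0.082],"offset": [8.7,5.3,0],"claw": 255},{"rotation": [0,0,0.082],"offset": [8.2,6.0,0],"claw": 255},{"rotation": [0,0,0.082],"offset": [7.7,6.7,0],"claw": 255},{"rotation": [0,0,0.082],"offset": [7.1,7.3,0],"claw": 255},{"rotation": [0,0,0.082],"offset": [6.5,7.9,0],"claw": 255},{"rotation": [0,0,0.082],"offset": [5.8,8.4,0],"claw": 255},{"rotation": [0,0,0.082],"offset": [5.1,8.8,0],"claw": 255}])

```text
time: 4.05
tcp_pos: [0.5977, 0.1193, 0.1837]
tool_rot: [0.377, 1.533, -0.378]
contact_force: [8.3, -8.7, 1.5]
width: 0.0186
```

```bash
python3 - <<'E'
from h import *
s=st();piv=np.array([.4864,.1783]);v=s['tcp_pos'][:2]-piv;print('r',np.linalg.norm(v),np.degrees(np.arctan2(v[1],v[0]))+79.75)
E
```

```text
t 4.05 tcp [597.7 119.3 183.7] yaw 62.41 xdir [ 0.0043 -0.0013 -1.    ] q [ 0.121  0.595  1.592 -0.002  0.951 -0.967] F [ 8.3 -8.7  1.5] w 18.6
r 0.12595104314176814 51.80549195262441
```

arm_command(motion=[{"rotation": [0,0,0.082],"offset": [4.4,9.2,0],"claw": 255},{"rotation": [0,0,0.082],"offset": [3.6,9.5,0],"claw": 255},{"rotation": [0,0,0.082],"offset": [2.8,9.8,0],"claw": 255},{"rotation": [0,0,0.082],"offset": [2.0,10.0,0],"claw": 255},{"rotation": [0,0,0.082],"offset": [1.2,10.1,0],"claw": 255},{"rotation": [0,0,0.082],"offset": [0.4,10.2,0],"claw": 255},{"rotation": [0,0,0.082],"offset": [-0.5,10.2,0],"claw": 255},{"rotation": [0,0,0.082],"offset": [-1.3,10.1,0],"claw": 255},{"rotation": [0,0,0.082],"offset": [-2.1,10.0,0],"claw": 255},{"rotation": [0,0,0.082],"offset": [-2.9,9.8,0],"claw": 255},{"rotation": [0,0,0.082],"offset": [-3.7,9.5,0],"claw": 255},{"rotation": [0,0,0],"offset": [0,0,0],"claw": 255}])

```text
time: 5.05
tcp_pos: [0.6027, 0.2294, 0.1839]
tool_rot: [-0.333, 1.535, 0.331]
contact_force: [24.7, -3.0, -7.5]
width: 0.0186
```

```bash
python3 - <<'E'
from h import *
s=st();piv=np.array([.4864,.1783]);v=s['tcp_pos'][:2]-piv;print('r',np.linalg.norm(v),np.radians(np.degrees(np.arctan2(v[1],v[0]))+79.75))
shot('wrist','w3')
E
```

```text
t 5.05 tcp [602.7 229.4 183.9] yaw 114.29 xdir [ 0.0101  0.0011 -0.9999] q [ 0.292  0.65   1.491 -0.002  0.991 -1.701] F [24.7 -3.  -7.5] w 18.6
r 0.12704691761550338 1.8058932997998616
```

View pics/w3.png

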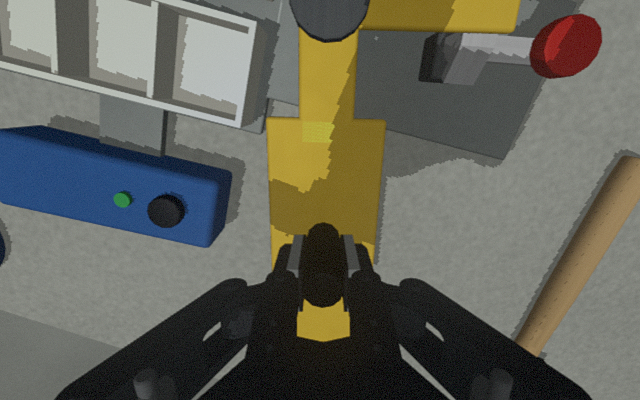

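arm_command(motion=[{"rotation": [0,0,0],"offset": [-1.8,-0.8,0],"claw": 255},{"rotation": [0,0,-0.02],"offset": [1,-2.3,0],"claw": 255},{"rotation": [0,0,-0.02],"offset": [1,-2.3,0],"claw": 255},{"rotation": [0,0,-0.02],"offset": [1,-2.3,0],"claw": 255},{"rotation": [0,0,0],"offset": [0,0,0],"claw": 255},{"rotation": [0,0,0],"offset": [0,0,0],"claw": 255}])

```text
time: 5.6
tcp_pos: [0.6053, 0.2217, 0.184]
tool_rot: [-0.279, 1.539, 0.281]
contact_force: [31.9, 7.3, -13.2]
width: 0.0186
```

```bash
python3 - <<'E'
from h import *
s=st();piv=np.array([.4864,.1783]);v=s['tcp_pos'][:2]-piv;print('r',np.linalg.norm(v),np.radians(np.degrees(np.arctan2(v[1],v[0]))+79.75))
E
```

```text
t 5.6 tcp [605.3 221.7 184. ] yaw 110.49 xdir [ 0.0133  0.0035 -0.9999] q [ 0.279  0.648  1.495 -0.     0.985 -1.649] F [ 31.9   7.3 -13.2] w 18.6
r 0.12652620699644862 1.7416252275666912
```

arm_command(motion=[{"rotation": [0,0,0],"offset": [2,0.7,0],"claw": 255},{"rotation": [0,0,0],"offset": [2,0.7,0],"claw": 255},{"rotation": [0,0,0],"offset": [0,0,0],"claw": 255},{"rotation": [0,0,0],"offset": [0,0,0],"claw": 255}])

```text
time: 5.93
tcp_pos: [0.606, 0.2222, 0.1838]
tool_rot: [-0.281, 1.549, 0.281]
contact_force: [6.7, -1.4, 3.6]
width: 0.0184
```

```bash
python3 - <<'E'
from h import *
s=st();piv=np.array([.4864,.1783]);v=s['tcp_pos'][:2]-piv;print('r',np.linalg.norm(v),np.radians(np.degrees(np.arctan2(v[1],v[0]))+79.75))
E
```

```text
t 5.93 tcp [606.  222.2 183.8] yaw 110.52 xdir [ 3.4e-03  2.0e-04 -1.0e+00] q [ 2.800e-01  6.530e-01  1.486e+00 -1.000e-03  1.000e+00 -1.649e+00] F [ 6.7 -1.4  3.6] w 18.4
r 0.12740901497975812 1.7433484593103588
```

arm_command(motion=[{"rotation": [0,0,0],"offset": [1.2,-1.0,0],"claw": 255},{"rotation": [0,0,0],"offset": [0.6,-1.2,0],"claw": 255},{"rotation": [0,0,0],"offset": [0,0,0],"claw": 255},{"rotation": [0,0,0],"offset": [0,0,0],"claw": 255}])

```text
time: 6.27
tcp_pos: [0.6065, 0.221, 0.1837]
tool_rot: [-0.28, 1.552, 0.282]
contact_force: [-3.1, 6.0, 8.0]
width: 0.0188
```

```bash
python3 - <<'E'
from h import *
s=st();piv=np.array([.4864,.1783]);v=s['tcp_pos'][:2]-piv;print('r',np.linalg.norm(v),np.radians(np.degrees(np.arctan2(v[1],v[0]))+79.75))
E
```

```text
t 6.27 tcp [606.5 221.  183.7] yaw 110.51 xdir [ 3.0e-04  1.6e-03 -1.0e+00] q [ 0.277  0.654  1.484  0.002  1.003 -1.653] F [-3.1  6.   8. ] w 18.8
r 0.12750703179291872 1.7336307374844195
```

arm_command(motion=[{"rotation": [0,0,0],"offset": [0,0,0],"claw": 0},{"rotation": [0,0,0],"offset": [0,0,0],"claw": 0},{"rotation": [0,0,0],"offset": [0,0,0],"claw": 0},{"rotation": [0,0,0],"offset": [0,0,0],"claw": 0},{"rotation": [0,0,0],"offset": [0,0,10],"claw": 0},{"rotation": [0,0,0],"offset": [0,0,30],"claw": 0},{"rotation": [0,0,0],"offset": [0,0,40],"claw": 0},{"rotation": [0,0,0],"offset": [0,0,30],"claw": 0}])

```text
time: 6.93
tcp_pos: [0.6069, 0.2199, 0.2962]
tool_rot: [-0.28, 1.551, 0.28]
contact_force: [1.0, 1.2, 1.5]
width: 0.0853
```

```bash
python3 - <<'E'
from h import *
s=st(); shot('wrist','w4'); shot('top','t4',(200,100,500,290),2.6)
E
```

```text
t 6.93 tcp [606.9 219.9 296.2] yaw 110.45 xdir [ 1.5e-03  4.0e-04 -1.0e+00] q [ 0.276  0.532  1.394 -0.     1.215 -1.652] F [1.  1.2 1.5] w 85.3
```

View pics/w4.png

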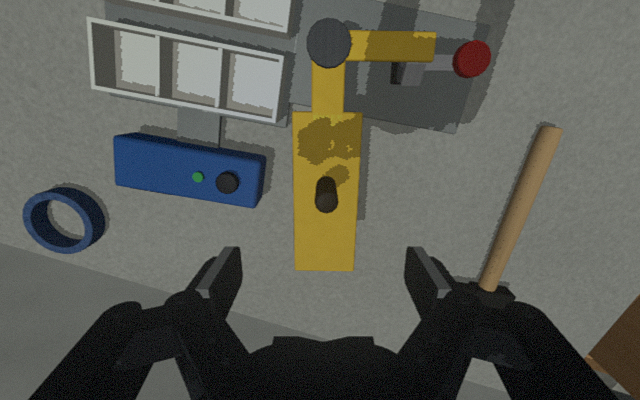

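View pics/t4.png

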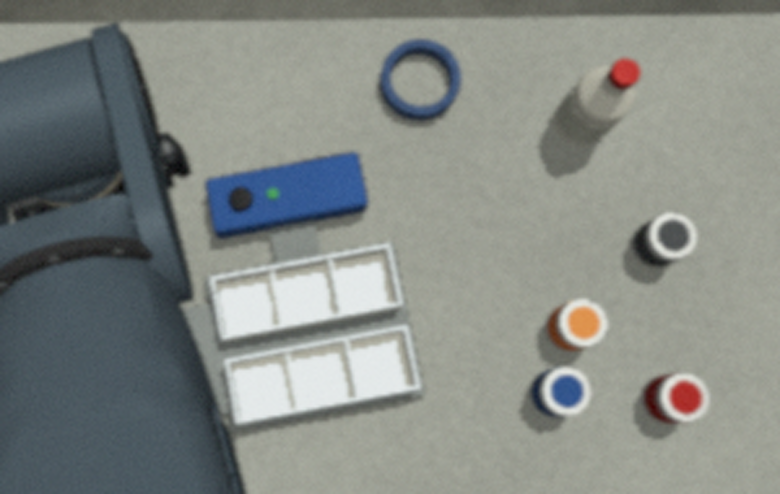

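The arm is cocked by itself and the cells are clear. In this view the tins are where they were. I'll go to orange first, with the jaws turned to avoid blue, and refine the carriage pose from the wrist picture.

arm_command(motion=[{"rotation": [0,0,-0.047],"offset": [-6.4,-32.6,-4.5],"claw": 0},{"rotation": [0,0,-0.047],"offset": [-6.4,-32.6,-4.5],"claw": 0},{"rotation": [0,0,-0.047],"offset": [-6.4,-32.6,-4.5],"claw": 0},{"rotation": [0,0,-0.047],"offset": [-6.4,-32.6,-4.5],"claw": 0},{"rotation": [0,0,-0.047],"offset": [-6.4,-32.6,-4.5],"claw": 0},{"rotation": [0,0,-0.047],"offset": [-6.4,-32.6,-4.5],"claw": 0},{"rotation": [0,0,-0.047],"offset": [-6.4,-32.6,-4.5],"claw": 0},{"rotation": [0,0,-0.047],"offset": [-6.4,-32.6,-4.5],"claw": 0},{"rotation": [0,0,-0.047],"offset": [-6.4,-32.6,-4.5],"claw": 0},{"rotation": [0,0,-0.047],"offset": [-6.4,-32.6,-4.5],"claw": 0},{"rotation": [0,0,-0.047],"offset": [-6.4,-32.6,-4.5],"claw": 0},{"rotation": [0,0,-0.047],"offset": [-6.4,-32.6,-4.5],"claw": 0}])

```text
time: 8.03
tcp_pos: [0.5293, -0.1728, 0.2388]
tool_rot: [0.164, 1.565, -0.164]
contact_force: [0.5, -0.8, -0.6]
width: 0.0855
```

arm_command(motion=[{"rotation": [0,0,-0.047],"offset": [-6.4,-32.6,-4.5],"claw": 0},{"rotation": [0,0,-0.047],"offset": [-6.4,-32.6,-4.5],"claw": 0},{"rotation": [0,0,0],"offset": [0,0,0],"claw": 0},{"rotation": [0,0,0],"offset": [0,0,0],"claw": 0}])

```text
time: 8.37
tcp_pos: [0.5165, -0.2378, 0.2296]
tool_rot: [0.238, 1.558, -0.238]
contact_force: [-0.0, 0.6, -0.2]
width: 0.0856
```

```bash
python3 - <<'E'
from h import *
s=st(); shot('wrist','w5'); 
for c in [(.517,-.236),(.447,-.215),(.44,-.335),(.607,-.335)]: print(w2p('wrist',[*c,.062]))
E
```

```text
t 8.37 tcp [ 516.5 -237.8  229.6] yaw 72.61 xdir [-7.e-04  4.e-04 -1.e+00] q [-0.513  0.47   1.673  0.     1.    -1.781] F [-0.   0.6 -0.2] w 85.6
[[322.59981982 196.33924969]]
[[321.63832863 110.40961211]]
[[182.4878957  146.44060296]]
[[255.71825422 304.27032864]]
```

View pics/w5.png

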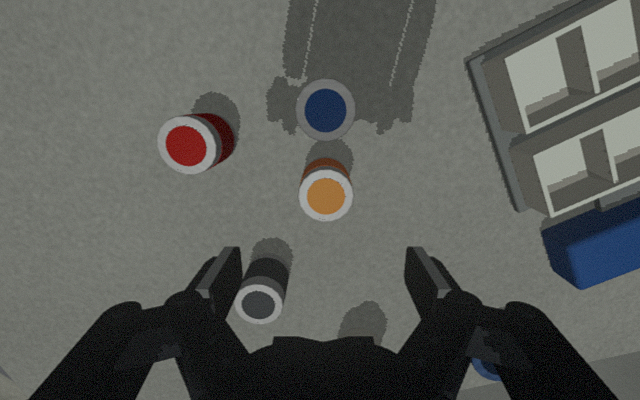

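```bash
cat > fitc.py <<'E'
from h import *
import h
E
python3 - <<'E'
from h import *
s=observe()
for n,u in dict(orange=(326,196.5),blue=(325.5,110),red=(187,146),grey=(259,303.5)).items(): print(n,p2w('wrist',u,.062,s).round(4))
to(.517,-.236,.108)
E
python3 -c "
import cv2
im=cv2.imread('pics/w1_raw.png')
cv2.imwrite('pics/d.png',cv2.resize(im[70:300,220:430],None,fx=2.6,fy=2.6,interpolation=2))
im=cv2.imread('pics/w4_raw.png')
cv2.imwrite('pics/e.png',cv2.resize(im[0:140,80:300],None,fx=3.5,fy=3.5,interpolation=2))"
```

```text
orange [ 0.518  -0.2332  0.062 ]
blue [ 0.4476 -0.2119  0.062 ]
red [ 0.4408 -0.3312  0.062 ]
grey [ 0.6071 -0.3315  0.062 ]
t 8.42 tcp [ 516.9 -236.6  229.8] yaw 72.72 xdir [-4.e-04  4.e-04 -1.e+00] q [-0.511  0.47   1.673  0.     0.999 -1.781] F [1.2 1.  0.2] w 85.4
total offset mm [ 1.000e-01  6.000e-01 -1.218e+02] |d| 122.0 rotz 0
```

View pics/d.png

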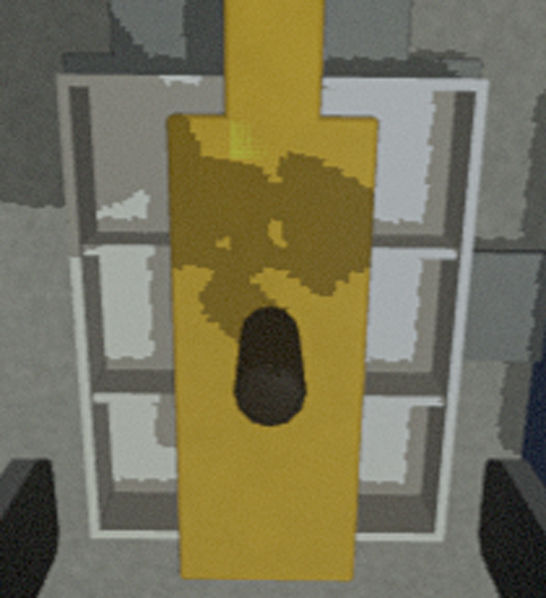

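```bash
python3 - <<'E'
from h import *
import h
from scipy.optimize import least_squares
s=dict(tcp_pos=np.array([.5085,.0562,.2595]),tool_rot=np.array([1.07,1.292,-1.071]))
# tool_rot at yaw 10.6
f=lambda u,v:(220+u/2.6-.3,70+v/2.6-.3)
C=[(-77.5,96.5),(77.5,96.5),(77.5,-96.5),(-77.5,-96.5)];U=[f(57,73),f(487,79),f(443,541),f(91,539)]
def res(p):
    h.CAR=p;return np.concatenate([w2p('wrist',w(np.array(c)/1000,.052),s)[0]-u for c,u in zip(C,U)])
r=least_squares(res,[.51,.04,.18]);print(r.x,r.fun.round(2))
g=lambda u,v:(80+u/3.5-.4,v/3.5-.4)
E
```

```text
[0.51229979 0.04214908 0.17645519] [-0.63  0.39  0.7  -0.12  0.13  0.17 -0.22 -0.37]
```

View pics/e.png

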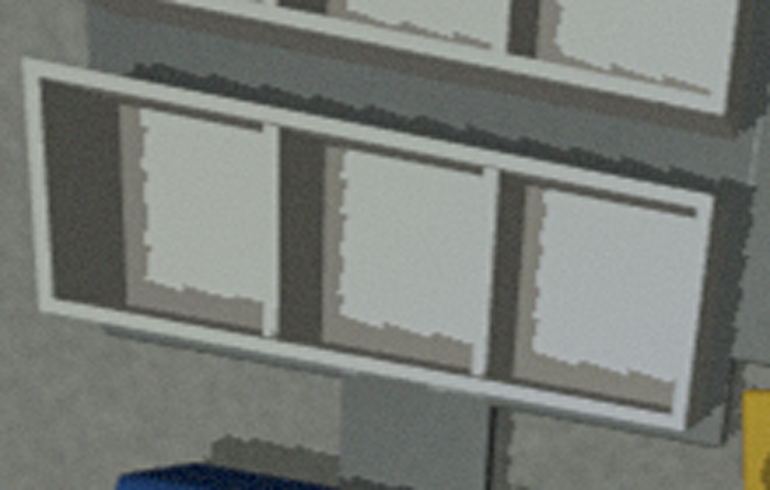

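arm_command(motion=[{"rotation": [0,0,0],"offset": [0.8,2,-20],"claw": 0},{"rotation": [0,0,0],"offset": [0,0,-30],"claw": 0},{"rotation": [0,0,0],"offset": [0,0,-35],"claw": 0},{"rotation": [0,0,0],"offset": [0,0,-25],"claw": 0},{"rotation": [0,0,0],"offset": [0,0,-12],"claw": 0},{"rotation": [0,0,0],"offset": [0,0,0],"claw": 0},{"rotation": [0,0,0],"offset": [0,0,0],"claw": 255},{"rotation": [0,0,0],"offset": [0,0,0],"claw": 255},{"rotation": [0,0,0],"offset": [0,0,0],"claw": 255},{"rotation": [0,0,0],"offset": [0,0,0],"claw": 255},{"rotation": [0,0,0],"offset": [0,0,0],"claw": 255},{"rotation": [0,0,0],"offset": [0,0,0],"claw": 255}], squeeze=40)

```text
time: 9.42
tcp_pos: [0.5187, -0.2348, 0.1098]
tool_rot: [0.235, 1.555, -0.237]
contact_force: [-2.2, 1.8, 7.1]
width: 0.0488
```

arm_command(motion=[{"rotation": [0,0,0],"offset": [0,0,8],"claw": 255},{"rotation": [0,0,0],"offset": [0,0,25],"claw": 255},{"rotation": [0,0,0],"offset": [0,0,35],"claw": 255},{"rotation": [0,0,0],"offset": [0,0,30],"claw": 255},{"rotation": [0,0,0],"offset": [0,0,10],"claw": 255}])

```text
time: 9.83
tcp_pos: [0.5191, -0.235, 0.2213]
tool_rot: [0.234, 1.551, -0.238]
contact_force: [0.7, -0.9, -0.2]
width: 0.0487
```

```bash
sed -i 's/^CAR=.*/CAR=[0.5118,0.0413,0.178]/' h.py; cat >> h.py <<'E'
def cell(i,j): return w((.044*i,.063*j),.02)
E
python3 - <<'E'
from h import *
s=st(); shot('wrist','w6')
for i in(1,-1):
  for j in(-1,0): print(i,j,cell(i,j).round(4))
c=cell(1,0);to(c[0],c[1],None,10.2)
E
```

```text
t 9.83 tcp [ 519.1 -235.   221.3] yaw 72.77 xdir [ 0.006  -0.0034 -1.    ] q [-0.507  0.481  1.679 -0.     0.974 -1.777] F [ 0.7 -0.9 -0.2] w 48.7
1 -1 [ 0.5663 -0.0129  0.02  ]
1 0 [0.5551 0.0491 0.02  ]
-1 -1 [ 0.4797 -0.0285  0.02  ]
-1 0 [0.4685 0.0335 0.02  ]
t 9.88 tcp [ 519.2 -235.1  221.1] yaw 72.77 xdir [ 0.0064 -0.0036 -1.    ] q [-0.507  0.481  1.68   0.     0.974 -1.777] F [ 1.1 -0.3  0.6] w 48.6
total offset mm [ 35.9 284.2   0. ] |d| 286.0 rotz -1.092
```

View pics/w6.png

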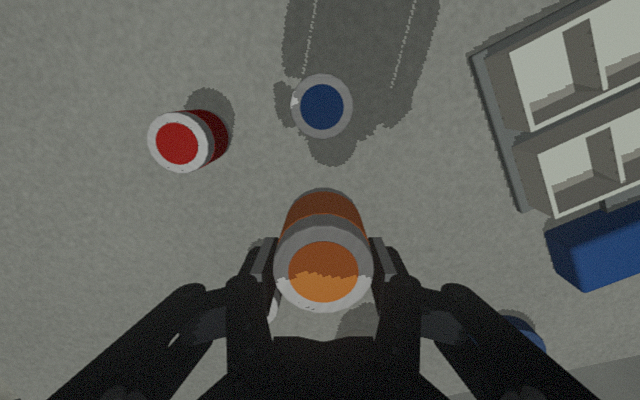

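```bash
cat >> h.py <<'E'
def held(uv,dz=.0478):
    s=observe(); P=p2w('wrist',uv,s['tcp_pos'][2]-dz,s); _,M=yaw(s); v=M.T@(P-s['tcp_pos']); print('lid rel tool xyz mm',(v*1000).round(1),'world',P.round(4))
E
python3 - <<'E'
from h import *
held((323.5,268)); 
im=cv2.imread('pics/w6_raw.png');cv2.imwrite('pics/f.png',cv2.resize(im[180:330,250:400],None,fx=4,fy=4,interpolation=2))
E
```

```text
lid rel tool xyz mm [47.8  1.3 -4.3] world [ 0.5158 -0.2328  0.1733]
```

View pics/f.png

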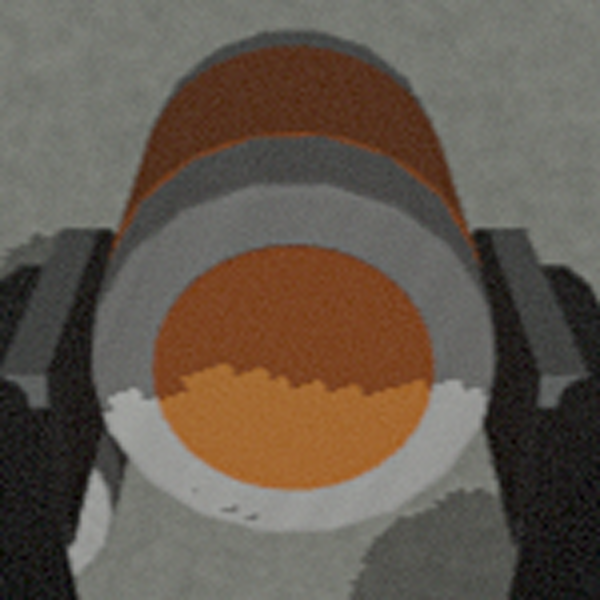

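arm_command(motion=[{"rotation": [0,0,-0.0993],"offset": [3.3,25.6,-2],"claw": 255},{"rotation": [0,0,-0.0993],"offset": [3.3,25.6,-2],"claw": 255},{"rotation": [0,0,-0.0993],"offset": [3.3,25.6,-2],"claw": 255},{"rotation": [0,0,-0.0993],"offset": [3.3,25.6,-2],"claw": 255},{"rotation": [0,0,-0.0993],"offset": [3.3,25.6,-2],"claw": 255},{"rotation": [0,0,-0.0993],"offset": [3.3,25.6,-2],"claw": 255},{"rotation": [0,0,-0.0993],"offset": [3.3,25.6,-2],"claw": 255},{"rotation": [0,0,-0.0993],"offset": [3.3,25.6,-2],"claw": 255},{"rotation": [0,0,-0.0993],"offset": [3.3,25.6,-2],"claw": 255},{"rotation": [0,0,-0.0993],"offset": [3.3,25.6,-2],"claw": 255},{"rotation": [0,0,-0.0993],"offset": [3.3,25.6,-2],"claw": 255},{"rotation": [0,0,0],"offset": [0,0,0],"claw": 255}])

```text
time: 10.88
tcp_pos: [0.5538, 0.0507, 0.1926]
tool_rot: [1.081, 1.288, -1.081]
contact_force: [-0.2, 0.2, -1.8]
width: 0.0487
```

arm_command(motion=[{"rotation": [0,0,0],"offset": [0,0,0],"claw": 255},{"rotation": [0,0,0],"offset": [0,0,0],"claw": 255}])

```text
time: 11.05
tcp_pos: [0.5539, 0.0469, 0.1932]
tool_rot: [1.075, 1.29, -1.077]
contact_force: [0.3, -0.3, -2.2]
width: 0.0489
```

```bash
python3 - <<'E'
from h import *
s=st(); shot('wrist','w7')
held((323.1,268.7))
to(.5551,.0461,.131,10.2)
E
```

```text
t 11.05 tcp [553.9  46.9 193.2] yaw 10.28 xdir [-1.2e-03 -2.0e-04 -1.0e+00] q [ 1.000e-03  5.000e-01  1.732e+00 -0.000e+00  9.110e-01 -1.790e-01] F [ 0.3 -0.3 -2.2] w 48.9
lid rel tool xyz mm [47.8  0.2 -4.5] world [0.5533 0.051  0.1456]
t 11.1 tcp [554.   46.6 193.4] yaw 10.23 xdir [-8.e-04 -2.e-04 -1.e+00] q [ 0.     0.499  1.732 -0.     0.911 -0.178] F [ 0.3  0.2 -1.7] w 48.6
total offset mm [  1.1  -0.5 -62.4] |d| 62.0 rotz -0.0006
```

View pics/w7.png

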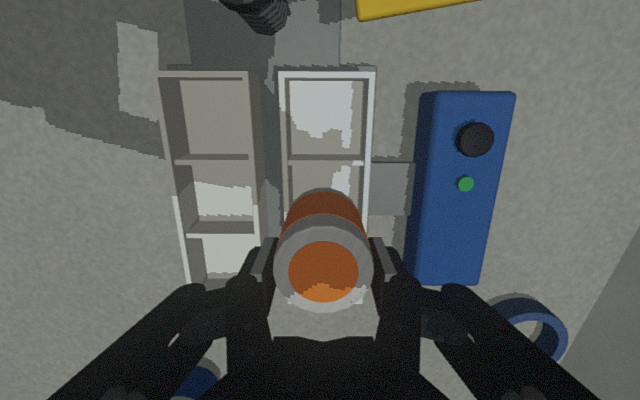

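arm_command(motion=[{"rotation": [0,0,0],"offset": [1,-0.5,-12],"claw": 255},{"rotation": [0,0,0],"offset": [0,0,-12],"claw": 255},{"rotation": [0,0,0],"offset": [0,0,-10],"claw": 255},{"rotation": [0,0,0],"offset": [0,0,-8],"claw": 255},{"rotation": [0,0,0],"offset": [0,0,0],"claw": 255}])

```text
time: 11.52
tcp_pos: [0.5543, 0.0464, 0.1495]
tool_rot: [1.076, 1.291, -1.08]
contact_force: [-0.0, 0.7, -2.1]
width: 0.0488
```

```bash
python3 - <<'E'
from h import *
s=st(); shot('wrist','w8')
E
```

```text
t 11.52 tcp [554.3  46.4 149.5] yaw 10.17 xdir [-0.0036 -0.     -1.    ] q [-0.     0.568  1.752 -0.     0.826 -0.178] F [-0.   0.7 -2.1] w 48.8
```

View pics/w8.png

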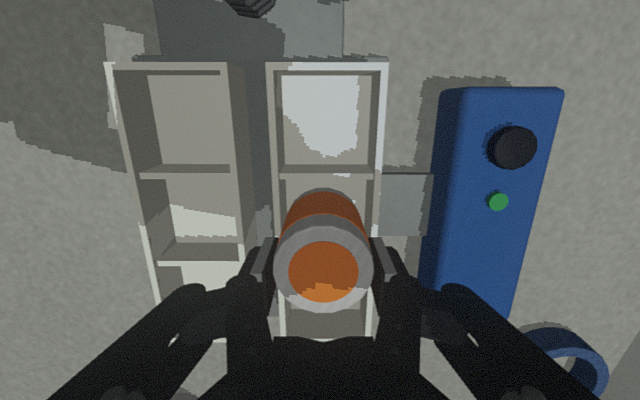

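Free of contact and 12 mm into the cell. Lower it the rest of the way, then let go with a partial opening.

arm_command(motion=[{"rotation": [0,0,0],"offset": [0,0,-7],"claw": 255},{"rotation": [0,0,0],"offset": [0,0,-6],"claw": 255},{"rotation": [0,0,0],"offset": [0,0,-4],"claw": 255},{"rotation": [0,0,0],"offset": [0,0,-2],"claw": 255},{"rotation": [0,0,0],"offset": [0,0,0],"claw": 255}])

```text
time: 11.98
tcp_pos: [0.5551, 0.0467, 0.1324]
tool_rot: [1.077, 1.289, -1.078]
contact_force: [-0.2, 0.1, -1.9]
width: 0.049
```

arm_command(motion=[{"rotation": [0,0,0],"offset": [0,0,-1.5],"claw": 255},{"rotation": [0,0,0],"offset": [0,0,-1],"claw": 255},{"rotation": [0,0,0],"offset": [0,0,0],"claw": 255}])

```text
time: 12.23
tcp_pos: [0.5553, 0.0467, 0.1304]
tool_rot: [1.077, 1.288, -1.077]
contact_force: [-1.0, -1.1, -1.6]
width: 0.0488
```

arm_command(motion=[{"rotation": [0,0,0],"offset": [0,0,-0.6],"claw": 60},{"rotation": [0,0,0],"offset": [0,0,0],"claw": 60},{"rotation": [0,0,0],"offset": [0,0,0],"claw": 60},{"rotation": [0,0,0],"offset": [0,0,15],"claw": 60},{"rotation": [0,0,0],"offset": [0,0,35],"claw": 60},{"rotation": [0,0,0],"offset": [0,0,40],"claw": 0}])

```text
time: 12.73
tcp_pos: [0.5543, 0.0466, 0.2194]
tool_rot: [1.076, 1.291, -1.08]
contact_force: [0.1, -0.3, -0.1]
width: 0.0758
```

```bash
python3 - <<'E'
from h import *
s=st(); shot('wrist','w9')
shot('top','t9',(260,100,500,290),3.2)
to(.6072,-.334,.230)
E
```

```text
t 12.73 tcp [554.3  46.6 219.4] yaw 10.18 xdir [-0.0039  0.     -1.    ] q [ 0.     0.465  1.712  0.     0.969 -0.177] F [ 0.1 -0.3 -0.1] w 75.8
t 12.83 tcp [557.5  46.7 225.6] yaw 10.18 xdir [ 0.0097  0.     -1.    ] q [ 0.     0.457  1.706  0.     0.969 -0.177] F [-0.4  0.2  0.3] w 85.1
total offset mm [  49.7 -380.7    4.4] |d| 384.0 rotz 0
```

View pics/w9.png

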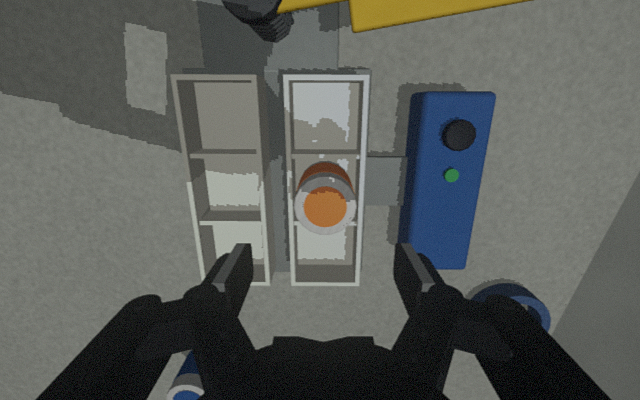

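View pics/t9.png

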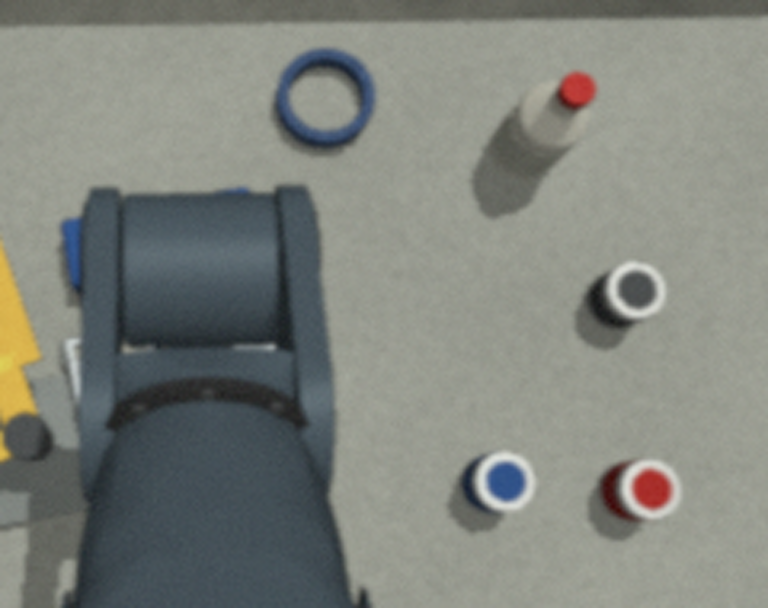

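```bash
python3 - <<'E'
from h import *
print(p2w('top',(340+350/3.5,110+62/3.5),.17))
to(.606,-.335,.230)
E
```

```text
[ 0.74781646 -0.26181673  0.17      ]
t 12.83 tcp [557.5  46.7 225.6] yaw 10.18 xdir [ 0.0097  0.     -1.    ] q [ 0.     0.457  1.706  0.     0.969 -0.177] F [-0.4  0.2  0.3] w 85.1
total offset mm [  48.5 -381.7    4.4] |d| 385.0 rotz 0
```

arm_command(motion=[{"rotation": [0,0,0],"offset": [4.1,-31.8,0],"claw": 0},{"rotation": [0,0,0],"offset": [4.1,-31.8,0],"claw": 0},{"rotation": [0,0,0],"offset": [4.1,-31.8,0],"claw": 0},{"rotation": [0,0,0],"offset": [4.1,-31.8,0],"claw": 0},{"rotation": [0,0,0],"offset": [4.1,-31.8,0],"claw": 0},{"rotation": [0,0,0],"offset": [4.1,-31.8,0],"claw": 0},{"rotation": [0,0,0],"offset": [4.1,-31.8,0],"claw": 0},{"rotation": [0,0,0],"offset": [4.1,-31.8,0],"claw": 0},{"rotation": [0,0,0],"offset": [4.1,-31.8,0],"claw": 0},{"rotation": [0,0,0],"offset": [4.1,-31.8,0],"claw": 0},{"rotation": [0,0,0],"offset": [4.1,-31.8,0],"claw": 0},{"rotation": [0,0,0],"offset": [4.1,-31.8,0],"claw": 0}])

```text
time: 13.83
tcp_pos: [0.6044, -0.3366, 0.2196]
tool_rot: [1.077, 1.288, -1.077]
contact_force: [0.3, -0.5, 0.4]
width: 0.0853
```

arm_command(motion=[{"rotation": [0,0,0],"offset": [0,0,0],"claw": 0},{"rotation": [0,0,0],"offset": [0,0,0],"claw": 0},{"rotation": [0,0,0],"offset": [0,0,0],"claw": 0}])

```text
time: 14.08
tcp_pos: [0.6043, -0.3345, 0.2193]
tool_rot: [1.078, 1.289, -1.077]
contact_force: [-1.4, -0.2, 0.1]
width: 0.0853
```

```bash
python3 - <<'E'
from h import *
to(.606,-.335,.1095,10.2); shot('wrist','w10')
print(w2p('wrist',[.606,-.335,.062]))
E
```

```text
t 14.08 tcp [ 604.3 -334.5  219.3] yaw 10.17 xdir [-5.e-04  5.e-04 -1.e+00] q [-0.573  0.69   1.319  0.     1.133 -0.751] F [-1.4 -0.2  0.1] w 85.3
total offset mm [   1.7   -0.5 -109.8] |d| 110.0 rotz 0.0004
[[324.4837847  202.23625571]]
```

View pics/w10.png

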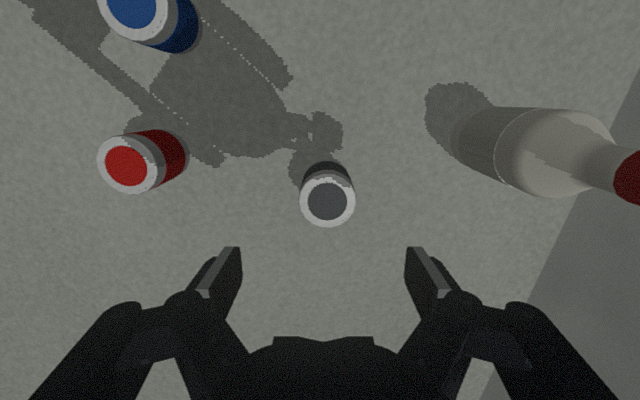

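arm_command(motion=[{"rotation": [0,0,0],"offset": [2.5,0.5,-20],"claw": 0},{"rotation": [0,0,0],"offset": [0,0,-30],"claw": 0},{"rotation": [0,0,0],"offset": [0,0,-30],"claw": 0},{"rotation": [0,0,0],"offset": [0,0,-20],"claw": 0},{"rotation": [0,0,0],"offset": [0,0,-10],"claw": 0},{"rotation": [0,0,0],"offset": [0,0,0],"claw": 0},{"rotation": [0,0,0],"offset": [0,0,0],"claw": 255},{"rotation": [0,0,0],"offset": [0,0,0],"claw": 255},{"rotation": [0,0,0],"offset": [0,0,0],"claw": 255},{"rotation": [0,0,0],"offset": [0,0,0],"claw": 255},{"rotation": [0,0,0],"offset": [0,0,0],"claw": 255},{"rotation": [0,0,0],"offset": [0,0,0],"claw": 255}], squeeze=40)

```text
time: 15.13
tcp_pos: [0.6077, -0.3347, 0.1118]
tool_rot: [1.077, 1.285, -1.076]
contact_force: [-0.6, 1.2, 5.9]
width: 0.0486
```

arm_command(motion=[{"rotation": [0,0,0],"offset": [0,0,8],"claw": 255},{"rotation": [0,0,0],"offset": [0,0,25],"claw": 255},{"rotation": [0,0,0],"offset": [0,0,30],"claw": 255},{"rotation": [0,0,0],"offset": [0,0,22],"claw": 255},{"rotation": [0,0,0],"offset": [0,0,5],"claw": 255}])

```text
time: 15.55
tcp_pos: [0.6081, -0.3352, 0.2052]
tool_rot: [1.077, 1.281, -1.075]
contact_force: [1.2, -0.8, -1.8]
width: 0.0489
```

```bash
python3 - <<'E'
from h import *
shot('wrist','w11',(220,160,420,360),3)
to(*(cell(1,-1)[:2]-[0,.003]),None,10.2)
E
```

```text
t 15.6 tcp [ 607.8 -335.   203.8] yaw 10.18 xdir [ 0.0047 -0.003  -1.    ] q [-0.571  0.711  1.323 -0.     1.102 -0.748] F [ 0.7 -0.5 -1.3] w 48.7
total offset mm [-41.6 319.1   0. ] |d| 322.0 rotz 0.0003
```

View pics/w11.png

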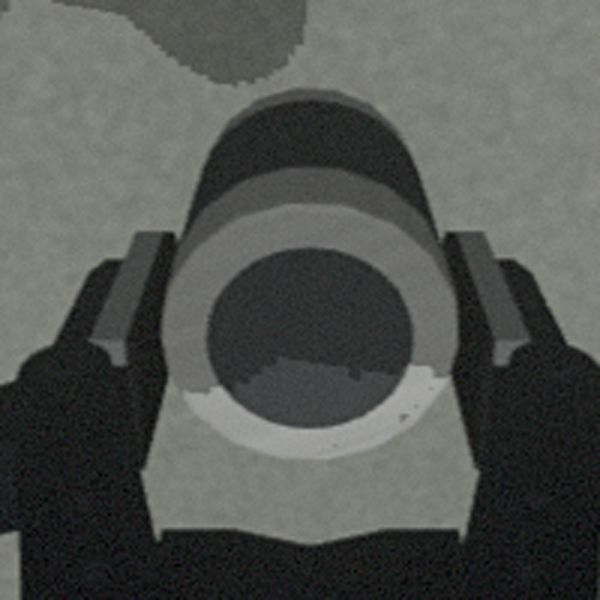

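```bash
python3 - <<'E'
from h import *
held((323,270.2),.0498)
E
```

```text
lid rel tool xyz mm [49.8  0.1 -2.4] world [ 0.6077 -0.3328  0.154 ]
```

arm_command(motion=[{"rotation": [0,0,0],"offset": [-3.4,26.6,0],"claw": 255},{"rotation": [0,0,0],"offset": [-3.4,26.6,0],"claw": 255},{"rotation": [0,0,0],"offset": [-3.4,26.6,0],"claw": 255},{"rotation": [0,0,0],"offset": [-3.4,26.6,0],"claw": 255},{"rotation": [0,0,0],"offset": [-3.4,26.6,0],"claw": 255},{"rotation": [0,0,0],"offset": [-3.4,26.6,0],"claw": 255},{"rotation": [0,0,0],"offset": [-3.4,26.6,0],"claw": 255},{"rotation": [0,0,0],"offset": [-3.4,26.6,0],"claw": 255},{"rotation": [0,0,0],"offset": [-3.4,26.6,0],"claw": 255},{"rotation": [0,0,0],"offset": [-3.4,26.6,0],"claw": 255},{"rotation": [0,0,0],"offset": [-3.4,26.6,0],"claw": 255},{"rotation": [0,0,0],"offset": [-3.4,26.6,0],"claw": 255}])

```text
time: 16.6
tcp_pos: [0.5652, -0.014, 0.1986]
tool_rot: [1.077, 1.29, -1.079]
contact_force: [-0.6, -0.3, -2.3]
width: 0.0485
```

arm_command(motion=[{"rotation": [0,0,0],"offset": [0,0,0],"claw": 255},{"rotation": [0,0,0],"offset": [0,0,0],"claw": 255},{"rotation": [0,0,0],"offset": [0,0,0],"claw": 255}])

```text
time: 16.85
tcp_pos: [0.5659, -0.0156, 0.1992]
tool_rot: [1.077, 1.289, -1.078]
contact_force: [-0.3, 0.1, -2.5]
width: 0.0487
```

```bash
python3 - <<'E'
from h import *
shot('wrist','w12')
to(*(cell(1,-1)[:2]-[0,.003]),.1325,10.2)
E
```

```text
t 16.9 tcp [566.1 -16.  199.3] yaw 10.15 xdir [-7.e-04 -1.e-04 -1.e+00] q [-0.11   0.507  1.7   -0.     0.935 -0.287] F [ 0.1 -0.7 -1.4] w 48.7
total offset mm [  0.2   0.1 -66.8] |d| 67.0 rotz 0.0009
```

View pics/w12.png

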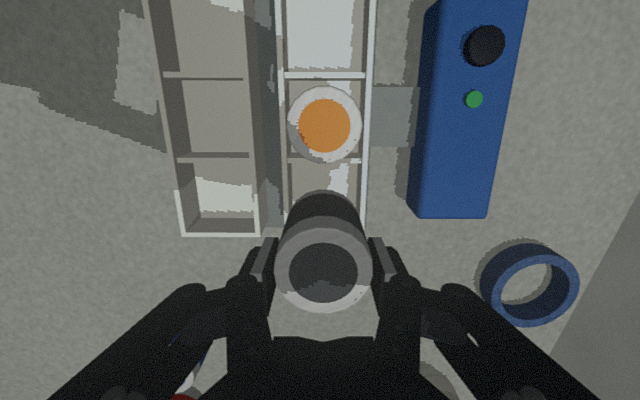

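arm_command(motion=[{"rotation": [0,0,0],"offset": [0,1.5,-12],"claw": 255},{"rotation": [0,0,0],"offset": [0,0,-15],"claw": 255},{"rotation": [0,0,0],"offset": [0,0,-12],"claw": 255},{"rotation": [0,0,0],"offset": [0,0,-8],"claw": 255},{"rotation": [0,0,0],"offset": [0,0,-3],"claw": 255},{"rotation": [0,0,0],"offset": [0,0,0],"claw": 255}])

```text
time: 17.4
tcp_pos: [0.5659, -0.0139, 0.1488]
tool_rot: [1.077, 1.289, -1.079]
contact_force: [-0.6, 0.3, -2.7]
width: 0.049
```

```bash
python3 - <<'E'
from h import *
shot('wrist','w13');st()
E
```

```text
t 17.45 tcp [566.2 -13.9 149.5] yaw 10.17 xdir [-4.e-04  0.e+00 -1.e+00] q [-0.107  0.581  1.726 -0.     0.835 -0.284] F [ 1.1  0.4 -2.4] w 48.2
```

View pics/w13.png

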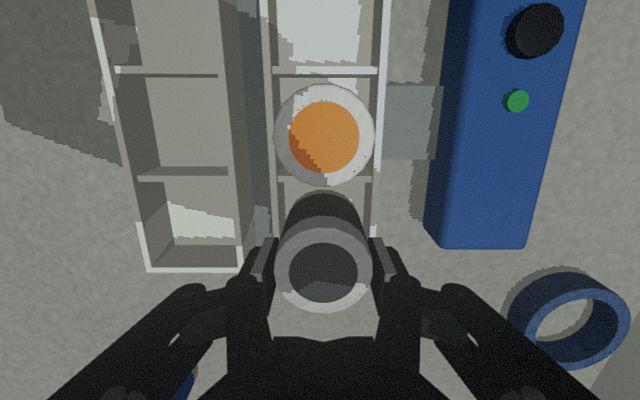

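Inside the cell, no contact. Lower to seated (TCP ≈ 132 mm) and release.

arm_command(motion=[{"rotation": [0,0,0],"offset": [0,0,-6],"claw": 255},{"rotation": [0,0,0],"offset": [0,0,-6],"claw": 255},{"rotation": [0,0,0],"offset": [0,0,-4],"claw": 255},{"rotation": [0,0,0],"offset": [0,0,-1.5],"claw": 255},{"rotation": [0,0,0],"offset": [0,0,0],"claw": 255},{"rotation": [0,0,0],"offset": [0,0,0],"claw": 255}])

```text
time: 17.95
tcp_pos: [0.5662, -0.0137, 0.1323]
tool_rot: [1.077, 1.288, -1.077]
contact_force: [-0.8, 0.4, -1.6]
width: 0.0483
```

arm_command(motion=[{"rotation": [0,0,0],"offset": [0,0,-0.5],"claw": 60},{"rotation": [0,0,0],"offset": [0,0,0],"claw": 60},{"rotation": [0,0,0],"offset": [0,0,0],"claw": 60},{"rotation": [0,0,0],"offset": [0,0,15],"claw": 60},{"rotation": [0,0,0],"offset": [0,0,35],"claw": 60},{"rotation": [0,0,0],"offset": [0,0,40],"claw": 0},{"rotation": [0,0,0],"offset": [0,0,0],"claw": 0}])

```text
time: 18.53
tcp_pos: [0.5687, -0.0139, 0.2288]
tool_rot: [1.081, 1.279, -1.071]
contact_force: [1.2, 0.4, 1.1]
width: 0.085
```

```bash
python3 - <<'E'
from h import *
shot('wrist','w14',(100,0,540,330),1.7); shot('top','t14',(260,100,500,290),3.2)
to(.4404,-.334,.221,10.2)
E
```

```text
t 18.63 tcp [566.7 -13.8 223.4] yaw 10.18 xdir [ 3.4e-03 -4.0e-04 -1.0e+00] q [-0.106  0.474  1.684 -0.     0.98  -0.284] F [-0.2 -0.1 -0.9] w 85.6
total offset mm [-126.3 -320.2   -2.4] |d| 344.0 rotz 0.0003
```

View pics/w14.png

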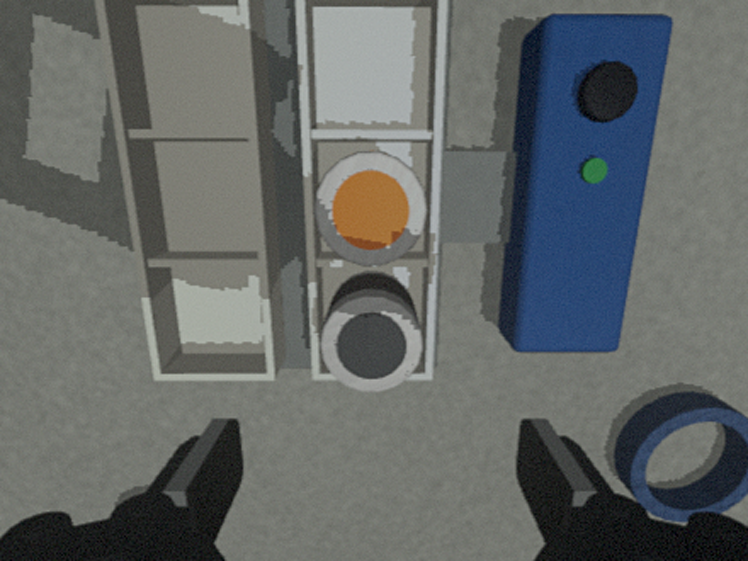

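View pics/t14.png

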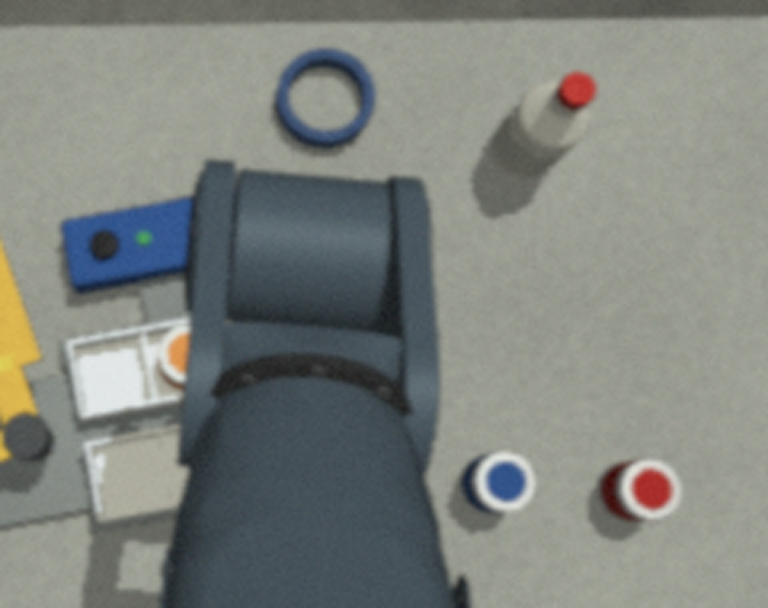

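arm_command(motion=[{"rotation": [0,0,0],"offset": [-10.5,-26.7,0],"claw": 0},{"rotation": [0,0,0],"offset": [-10.5,-26.7,0],"claw": 0},{"rotation": [0,0,0],"offset": [-10.5,-26.7,0],"claw": 0},{"rotation": [0,0,0],"offset": [-10.5,-26.7,0],"claw": 0},{"rotation": [0,0,0],"offset": [-10.5,-26.7,0],"claw": 0},{"rotation": [0,0,0],"offset": [-10.5,-26.7,0],"claw": 0},{"rotation": [0,0,0],"offset": [-10.5,-26.7,0],"claw": 0},{"rotation": [0,0,0],"offset": [-10.5,-26.7,0],"claw": 0},{"rotation": [0,0,0],"offset": [-10.5,-26.7,0],"claw": 0},{"rotation": [0,0,0],"offset": [-10.5,-26.7,0],"claw": 0},{"rotation": [0,0,0],"offset": [-10.5,-26.7,0],"claw": 0},{"rotation": [0,0,0],"offset": [-10.5,-26.7,0],"claw": 0}])

```text
time: 19.63
tcp_pos: [0.4391, -0.3351, 0.2205]
tool_rot: [1.078, 1.29, -1.078]
contact_force: [0.3, -0.1, 0.1]
width: 0.0852
```

arm_command(motion=[{"rotation": [0,0,0],"offset": [0,0,0],"claw": 0},{"rotation": [0,0,0],"offset": [0,0,0],"claw": 0},{"rotation": [0,0,0],"offset": [0,0,0],"claw": 0}])

```text
time: 19.88
tcp_pos: [0.4399, -0.3336, 0.2208]
tool_rot: [1.078, 1.29, -1.078]
contact_force: [0.7, 0.1, 0.1]
width: 0.0852
```

```bash
python3 - <<'E'
from h import *
to(.4404,-.334,.1095,10.2); shot('wrist','w15')
print(w2p('wrist',[.4404,-.334,.062]))
E
```

```text
t 19.88 tcp [ 439.9 -333.6  220.8] yaw 10.17 xdir [-0.0012  0.0013 -1.    ] q [-0.733  0.455  1.723  0.     0.965 -0.911] F [0.7 0.1 0.1] w 85.2
total offset mm [   0.5   -0.4 -111.3] |d| 111.0 rotz 0.0006
[[323.00128996 201.23209747]]
```

View pics/w15.png

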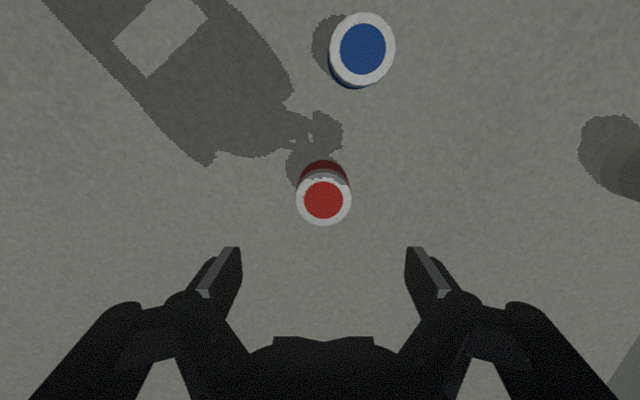

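arm_command(motion=[{"rotation": [0,0,0],"offset": [0.5,0.5,-20],"claw": 0},{"rotation": [0,0,0],"offset": [0,0,-30],"claw": 0},{"rotation": [0,0,0],"offset": [0,0,-30],"claw": 0},{"rotation": [0,0,0],"offset": [0,0,-21],"claw": 0},{"rotation": [0,0,0],"offset": [0,0,-10],"claw": 0},{"rotation": [0,0,0],"offset": [0,0,0],"claw": 0},{"rotation": [0,0,0],"offset": [0,0,0],"claw": 255},{"rotation": [0,0,0],"offset": [0,0,0],"claw": 255},{"rotation": [0,0,0],"offset": [0,0,0],"claw": 255},{"rotation": [0,0,0],"offset": [0,0,0],"claw": 255},{"rotation": [0,0,0],"offset": [0,0,0],"claw": 255},{"rotation": [0,0,0],"offset": [0,0,0],"claw": 255}], squeeze=40)

```text
time: 20.93
tcp_pos: [0.4411, -0.334, 0.1124]
tool_rot: [1.077, 1.286, -1.077]
contact_force: [-0.2, 1.3, 6.3]
width: 0.0488
```

arm_command(motion=[{"rotation": [0,0,0],"offset": [0,0,8],"claw": 255},{"rotation": [0,0,0],"offset": [0,0,25],"claw": 255},{"rotation": [0,0,0],"offset": [0,0,30],"claw": 255},{"rotation": [0,0,0],"offset": [0,0,22],"claw": 255},{"rotation": [0,0,0],"offset": [0,0,5],"claw": 255},{"rotation": [0,0,0],"offset": [0,0,0],"claw": 255}])

```text
time: 21.43
tcp_pos: [0.441, -0.334, 0.2026]
tool_rot: [1.077, 1.284, -1.077]
contact_force: [0.2, 0.6, -2.9]
width: 0.0488
```

```bash
python3 - <<'E'
from h import *
shot('wrist','w16',(220,160,420,360),3)
to(*(cell(-1,-1)[:2]-[0,.0015]),None,10.2)
E
```

```text
t 21.48 tcp [ 440.5 -333.5  201. ] yaw 10.18 xdir [ 6.e-04 -6.e-04 -1.e+00] q [-0.732  0.483  1.737 -0.     0.921 -0.91 ] F [-1.1 -0.3 -3.6] w 48.9
total offset mm [ 39.1 303.5   0. ] |d| 306.0 rotz 0.0003
```

View pics/w16.png

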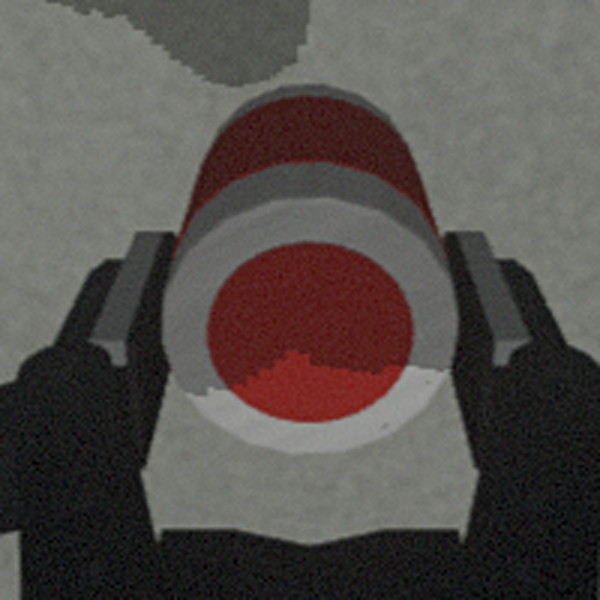

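arm_command(motion=[{"rotation": [0,0,0],"offset": [3.25,25.2,0],"claw": 255},{"rotation": [0,0,0],"offset": [3.25,25.2,0],"claw": 255},{"rotation": [0,0,0],"offset": [3.25,25.2,0],"claw": 255},{"rotation": [0,0,0],"offset": [3.25,25.2,0],"claw": 255},{"rotation": [0,0,0],"offset": [3.25,25.2,0],"claw": 255},{"rotation": [0,0,0],"offset": [3.25,25.2,0],"claw": 255},{"rotation": [0,0,0],"offset": [3.25,25.2,0],"claw": 255},{"rotation": [0,0,0],"offset": [3.25,25.2,0],"claw": 255},{"rotation": [0,0,0],"offset": [3.25,25.2,0],"claw": 255},{"rotation": [0,0,0],"offset": [3.25,25.2,0],"claw": 255},{"rotation": [0,0,0],"offset": [3.25,25.2,0],"claw": 255},{"rotation": [0,0,0],"offset": [3.25,25.2,0],"claw": 255}])

```text
time: 22.48
tcp_pos: [0.4789, -0.0299, 0.1993]
tool_rot: [1.077, 1.29, -1.079]
contact_force: [0.1, 0.2, -2.9]
width: 0.0484
```

arm_command(motion=[{"rotation": [0,0,0],"offset": [0,0,0],"claw": 255},{"rotation": [0,0,0],"offset": [0,0,0],"claw": 255},{"rotation": [0,0,0],"offset": [0,0,0],"claw": 255}])

```text
time: 22.73
tcp_pos: [0.4792, -0.0314, 0.1998]
tool_rot: [1.076, 1.29, -1.078]
contact_force: [-0.7, -0.6, -2.4]
width: 0.0491
```

```bash
python3 - <<'E'
from h import *
shot('wrist','w17')
to(*(cell(-1,-1)[:2]-[0,.0028]),.133,10.2)
E
```

```text
t 22.78 tcp [479.3 -31.7 200. ] yaw 10.16 xdir [-1.4e-03  1.0e-04 -1.0e+00] q [-0.163  0.372  1.922 -0.     0.849 -0.34 ] F [ 0.3  0.4 -2.8] w 48.9
total offset mm [  0.4   0.4 -67. ] |d| 67.0 rotz 0.0007
```

View pics/w17.png

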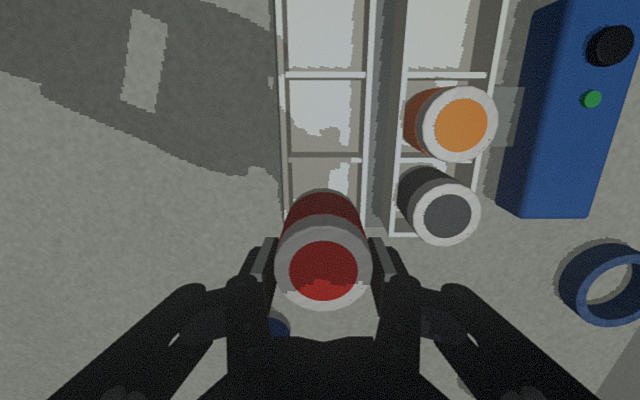

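arm_command(motion=[{"rotation": [0,0,0],"offset": [0.3,0.4,-12],"claw": 255},{"rotation": [0,0,0],"offset": [0,0,-15],"claw": 255},{"rotation": [0,0,0],"offset": [0,0,-12],"claw": 255},{"rotation": [0,0,0],"offset": [0,0,-8],"claw": 255},{"rotation": [0,0,0],"offset": [0,0,-3],"claw": 255},{"rotation": [0,0,0],"offset": [0,0,0],"claw": 255}])

```text
time: 23.28
tcp_pos: [0.4797, -0.0313, 0.1502]
tool_rot: [1.077, 1.289, -1.079]
contact_force: [0.7, 0.4, -2.6]
width: 0.0485
```

```bash
python3 - <<'E'
from h import *
shot('wrist','w18');st()
E
```

```text
t 23.33 tcp [480.  -31.2 150.8] yaw 10.15 xdir [-3.e-04  0.e+00 -1.e+00] q [-0.162  0.459  1.949 -0.     0.734 -0.339] F [ 0.1 -0.1 -2.7] w 48.8
```

View pics/w18.png

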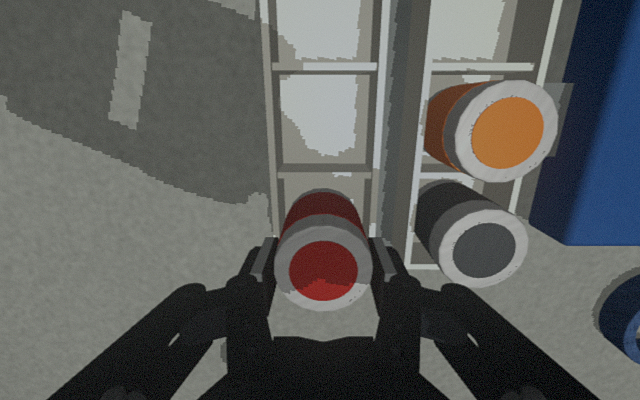

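arm_command(motion=[{"rotation": [0,0,0],"offset": [0,0,-7],"claw": 255},{"rotation": [0,0,0],"offset": [0,0,-6],"claw": 255},{"rotation": [0,0,0],"offset": [0,0,-4],"claw": 255},{"rotation": [0,0,0],"offset": [0,0,-1],"claw": 255},{"rotation": [0,0,0],"offset": [0,0,0],"claw": 255},{"rotation": [0,0,0],"offset": [0,0,0],"claw": 255}])

```text
time: 23.83
tcp_pos: [0.48, -0.0308, 0.1327]
tool_rot: [1.077, 1.288, -1.077]
contact_force: [0.3, -0.0, -2.6]
width: 0.0482
```

arm_command(motion=[{"rotation": [0,0,0],"offset": [0,0,-0.5],"claw": 60},{"rotation": [0,0,0],"offset": [0,0,0],"claw": 60},{"rotation": [0,0,0],"offset": [0,0,0],"claw": 60},{"rotation": [0,0,0],"offset": [0,0,15],"claw": 60},{"rotation": [0,0,0],"offset": [0,0,35],"claw": 60},{"rotation": [0,0,0],"offset": [0,0,40],"claw": 0},{"rotation": [0,0,0],"offset": [0,0,0],"claw": 0}])

```text
time: 24.42
tcp_pos: [0.4823, -0.0311, 0.2285]
tool_rot: [1.08, 1.28, -1.072]
contact_force: [1.6, -0.1, 0.5]
width: 0.0851
```

```bash
python3 - <<'E'
from h import *
shot('wrist','w19',(200,0,640,330),1.7); shot('top','t19',(260,100,500,290),3.2)
to(.4472,-.2145,.221,10.2)
E
```

```text
t 24.52 tcp [480.4 -30.9 223.6] yaw 10.18 xdir [ 3.3e-03 -5.0e-04 -1.0e+00] q [-0.161  0.334  1.904  0.     0.9   -0.339] F [ 0.4  0.4 -0.9] w 85.5
total offset mm [ -33.2 -183.6   -2.6] |d| 187.0 rotz 0.0003
```

View pics/w19.png

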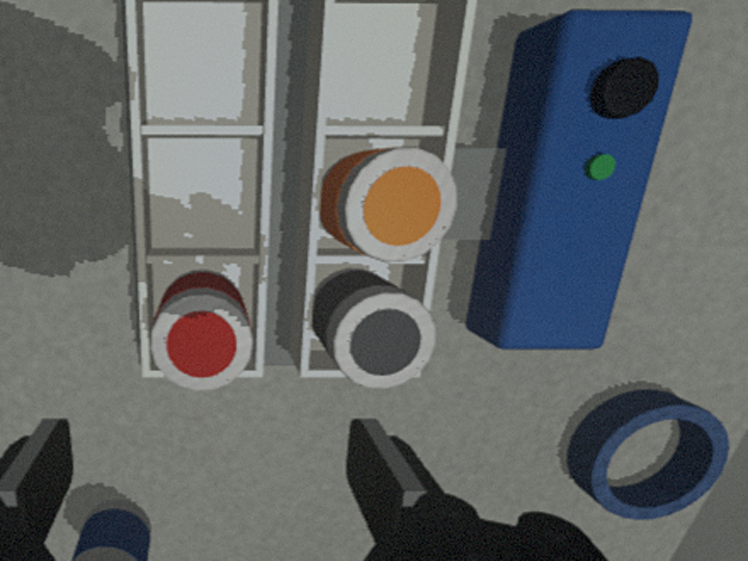

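View pics/t19.png

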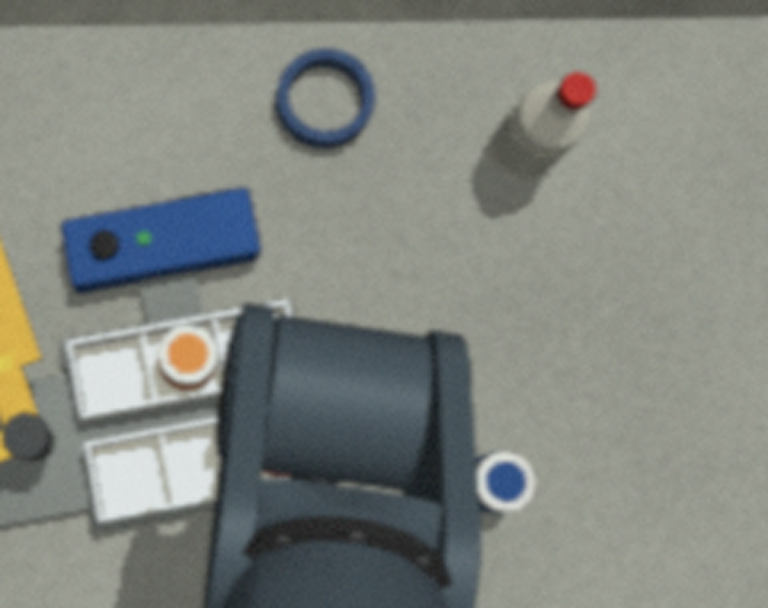

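arm_command(motion=[{"rotation": [0,0,0],"offset": [-4.1,-23,0],"claw": 0},{"rotation": [0,0,0],"offset": [-4.1,-23,0],"claw": 0},{"rotation": [0,0,0],"offset": [-4.1,-23,0],"claw": 0},{"rotation": [0,0,0],"offset": [-4.1,-23,0],"claw": 0},{"rotation": [0,0,0],"offset": [-4.1,-23,0],"claw": 0},{"rotation": [0,0,0],"offset": [-4.1,-23,0],"claw": 0},{"rotation": [0,0,0],"offset": [-4.1,-23,0],"claw": 0},{"rotation": [0,0,0],"offset": [-4.1,-23,0],"claw": 0},{"rotation": [0,0,0],"offset": [0,0,0],"claw": 0},{"rotation": [0,0,0],"offset": [0,0,0],"claw": 0},{"rotation": [0,0,0],"offset": [0,0,0],"claw": 0}])

```text
time: 25.43
tcp_pos: [0.4468, -0.2142, 0.2214]
tool_rot: [1.078, 1.29, -1.078]
contact_force: [0.2, 0.2, 0.5]
width: 0.0852
```

```bash
python3 - <<'E'
from h import *
to(.4472,-.2145,.111,10.2); shot('wrist','w20')
print(w2p('wrist',[.4472,-.2145,.062]))
E
```

```text
t 25.43 tcp [ 446.8 -214.2  221.4] yaw 10.17 xdir [-0.0015  0.0011 -1.    ] q [-0.541  0.363  1.868  0.     0.912 -0.719] F [0.2 0.2 0.5] w 85.2
total offset mm [   0.4   -0.3 -110.4] |d| 110.0 rotz 0.0006
[[323.08092261 200.7328527 ]]
```

View pics/w20.png

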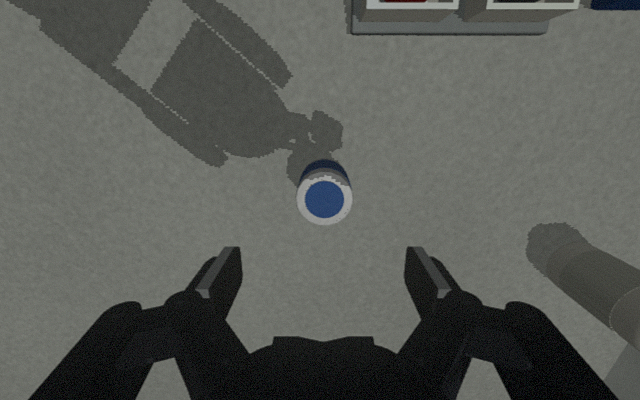

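arm_command(motion=[{"rotation": [0,0,0],"offset": [0.8,1,-20],"claw": 0},{"rotation": [0,0,0],"offset": [0,0,-30],"claw": 0},{"rotation": [0,0,0],"offset": [0,0,-30],"claw": 0},{"rotation": [0,0,0],"offset": [0,0,-21],"claw": 0},{"rotation": [0,0,0],"offset": [0,0,-10],"claw": 0},{"rotation": [0,0,0],"offset": [0,0,0],"claw": 0},{"rotation": [0,0,0],"offset": [0,0,0],"claw": 255},{"rotation": [0,0,0],"offset": [0,0,0],"claw": 255},{"rotation": [0,0,0],"offset": [0,0,0],"claw": 255},{"rotation": [0,0,0],"offset": [0,0,0],"claw": 255},{"rotation": [0,0,0],"offset": [0,0,0],"claw": 255},{"rotation": [0,0,0],"offset": [0,0,0],"claw": 255}], squeeze=40)

```text
time: 26.48
tcp_pos: [0.4485, -0.2141, 0.1127]
tool_rot: [1.077, 1.286, -1.077]
contact_force: [-1.4, 1.2, 6.5]
width: 0.0486
```

arm_command(motion=[{"rotation": [0,0,0],"offset": [0,0,8],"claw": 255},{"rotation": [0,0,0],"offset": [0,0,25],"claw": 255},{"rotation": [0,0,0],"offset": [0,0,30],"claw": 255},{"rotation": [0,0,0],"offset": [0,0,22],"claw": 255},{"rotation": [0,0,0],"offset": [0,0,5],"claw": 255},{"rotation": [0,0,0],"offset": [0,0,0],"claw": 255}])

```text
time: 26.98
tcp_pos: [0.4484, -0.2141, 0.2032]
tool_rot: [1.077, 1.284, -1.076]
contact_force: [-0.1, -0.9, -2.1]
width: 0.0483
```

```bash
python3 - <<'E'
from h import *
shot('wrist','w21',(220,160,420,360),3)
to(*(cell(-1,0)[:2]-[0,.0025]),None,10.2)
E
```

```text
t 27.03 tcp [ 447.9 -213.8  201.7] yaw 10.18 xdir [ 1.e-03 -6.e-04 -1.e+00] q [-0.539  0.394  1.882 -0.     0.864 -0.717] F [-0.  -0.5 -2.7] w 48.9
total offset mm [ 20.6 244.8   0. ] |d| 246.0 rotz 0.0003
```

View pics/w21.png

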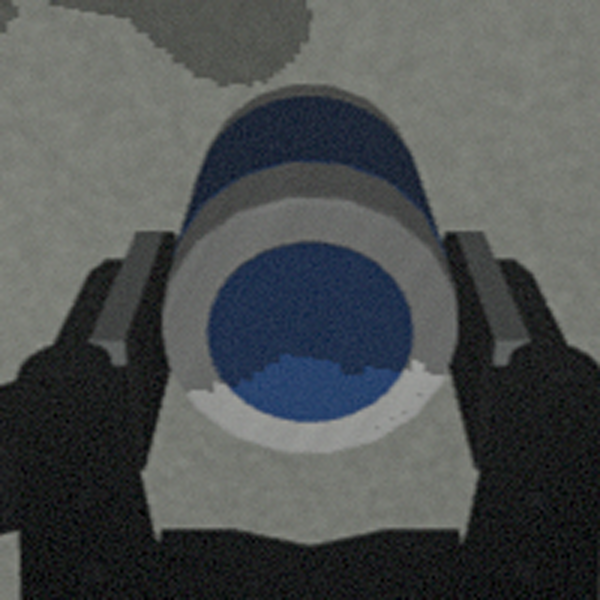

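arm_command(motion=[{"rotation": [0,0,0],"offset": [2.1,24.5,0],"claw": 255},{"rotation": [0,0,0],"offset": [2.1,24.5,0],"claw": 255},{"rotation": [0,0,0],"offset": [2.1,24.5,0],"claw": 255},{"rotation": [0,0,0],"offset": [2.1,24.5,0],"claw": 255},{"rotation": [0,0,0],"offset": [2.1,24.5,0],"claw": 255},{"rotation": [0,0,0],"offset": [2.1,24.5,0],"claw": 255},{"rotation": [0,0,0],"offset": [2.1,24.5,0],"claw": 255},{"rotation": [0,0,0],"offset": [2.1,24.5,0],"claw": 255},{"rotation": [0,0,0],"offset": [2.1,24.5,0],"claw": 255},{"rotation": [0,0,0],"offset": [2.1,24.5,0],"claw": 255},{"rotation": [0,0,0],"offset": [0,0,0],"claw": 255},{"rotation": [0,0,0],"offset": [0,0,0],"claw": 255}])

```text
time: 28.03
tcp_pos: [0.4683, 0.032, 0.2]
tool_rot: [1.075, 1.291, -1.077]
contact_force: [0.2, -0.8, -1.8]
width: 0.0485
```

```bash
python3 - <<'E'
from h import *
shot('wrist','w22')
to(*(cell(-1,0)[:2]-[0,.0025]),.133,10.2)
E
```

```text
t 28.08 tcp [468.4  31.2 200.2] yaw 10.24 xdir [-2.e-03 -1.e-04 -1.e+00] q [-0.033  0.355  1.949 -0.     0.84  -0.211] F [ 0.   0.4 -1.7] w 48.7
total offset mm [  0.1  -0.2 -67.2] |d| 67.0 rotz -0.0007
```

View pics/w22.png

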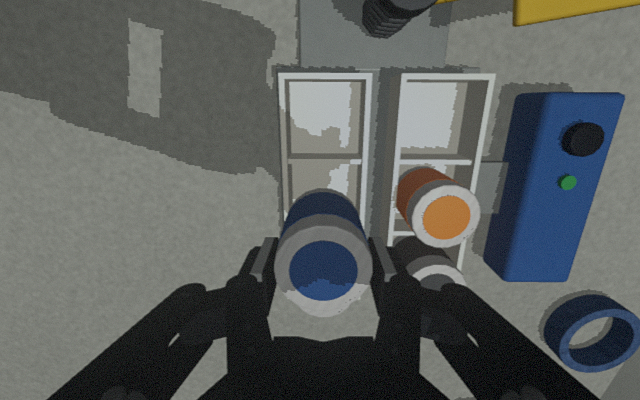

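arm_command(motion=[{"rotation": [0,0,0],"offset": [0.2,0,-12],"claw": 255},{"rotation": [0,0,0],"offset": [0,0,-15],"claw": 255},{"rotation": [0,0,0],"offset": [0,0,-12],"claw": 255},{"rotation": [0,0,0],"offset": [0,0,-8],"claw": 255},{"rotation": [0,0,0],"offset": [0,0,-3],"claw": 255},{"rotation": [0,0,0],"offset": [0,0,0],"claw": 255}])

```text
time: 28.58
tcp_pos: [0.4688, 0.0306, 0.1506]
tool_rot: [1.077, 1.289, -1.079]
contact_force: [-0.0, 0.0, -1.7]
width: 0.0483
```

```bash
python3 - <<'E'
from h import *
shot('wrist','w23');st()
E
```

```text
t 28.63 tcp [469.1  30.8 151.2] yaw 10.15 xdir [-6.e-04 -0.e+00 -1.e+00] q [-0.034  0.443  1.976 -0.     0.723 -0.211] F [-0.2  0.3 -1.5] w 48.5
```

View pics/w23.png

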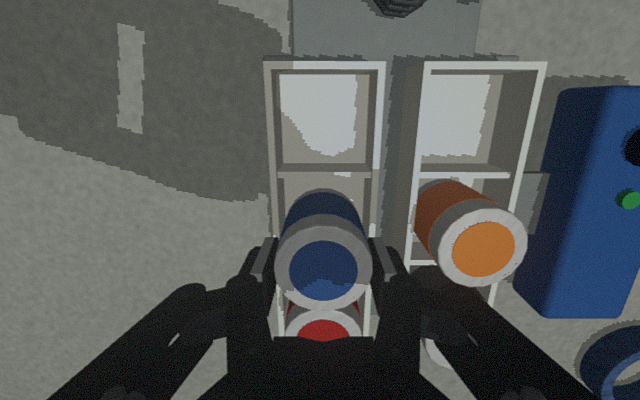

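arm_command(motion=[{"rotation": [0,0,0],"offset": [0,0,-7],"claw": 255},{"rotation": [0,0,0],"offset": [0,0,-6],"claw": 255},{"rotation": [0,0,0],"offset": [0,0,-4],"claw": 255},{"rotation": [0,0,0],"offset": [0,0,-1.5],"claw": 255},{"rotation": [0,0,0],"offset": [0,0,0],"claw": 255},{"rotation": [0,0,0],"offset": [0,0,0],"claw": 255}])

```text
time: 29.13
tcp_pos: [0.4692, 0.0312, 0.1328]
tool_rot: [1.077, 1.288, -1.077]
contact_force: [-0.7, 0.1, 0.6]
width: 0.0488
```

arm_command(motion=[{"rotation": [0,0,0],"offset": [0,0,-0.3],"claw": 60},{"rotation": [0,0,0],"offset": [0,0,0],"claw": 60},{"rotation": [0,0,0],"offset": [0,0,0],"claw": 60},{"rotation": [0,0,0],"offset": [0,0,15],"claw": 60},{"rotation": [0,0,0],"offset": [0,0,35],"claw": 60},{"rotation": [0,0,0],"offset": [0,0,40],"claw": 60},{"rotation": [0,0,0],"offset": [0,0,40],"claw": 255},{"rotation": [0,0,0],"offset": [0,0,0],"claw": 255},{"rotation": [0,0,0],"offset": [0,0,0],"claw": 255}])

```text
time: 29.88
tcp_pos: [0.4698, 0.0312, 0.2644]
tool_rot: [1.079, 1.284, -1.074]
contact_force: [-0.7, 0.0, -0.7]
width: 0.0297
```

```bash
python3 - <<'E'
from h import *
shot('wrist','w24',(160,0,600,330),1.7); shot('scene','s24',(180,100,440,280),3); shot('top','t24')
to(*w((-.015,.274),0)[:2],.221,10.2)
E
```

```text
t 30.03 tcp [468.6  31.2 261.4] yaw 10.18 xdir [-2.1e-03  1.0e-04 -1.0e+00] q [-0.033  0.26   1.896  0.     0.987 -0.21 ] F [-0.3 -0.3 -0.1] w 7.0
total offset mm [-20.1 277.1 -40.4] |d| 281.0 rotz 0.0003
```

View pics/w24.png

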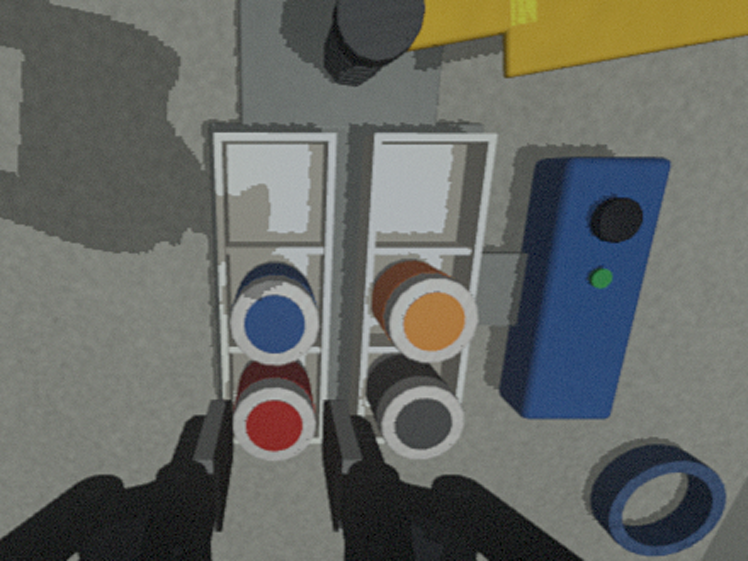

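View pics/s24.png

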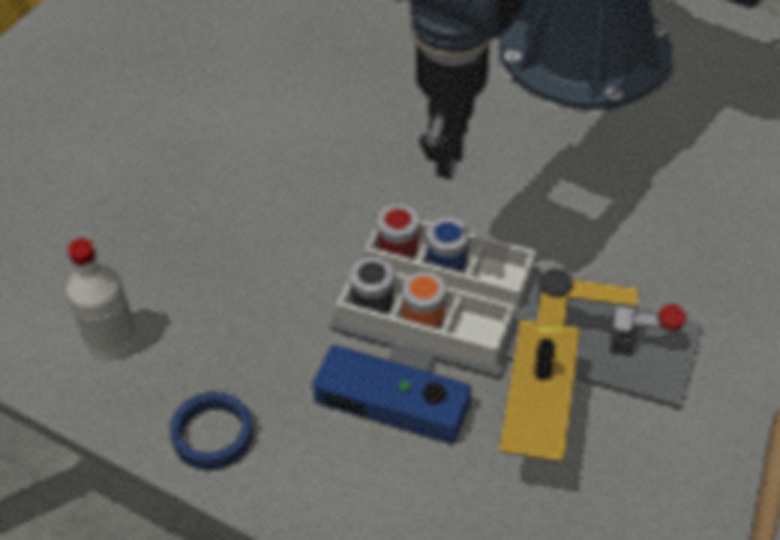

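View pics/t24.png

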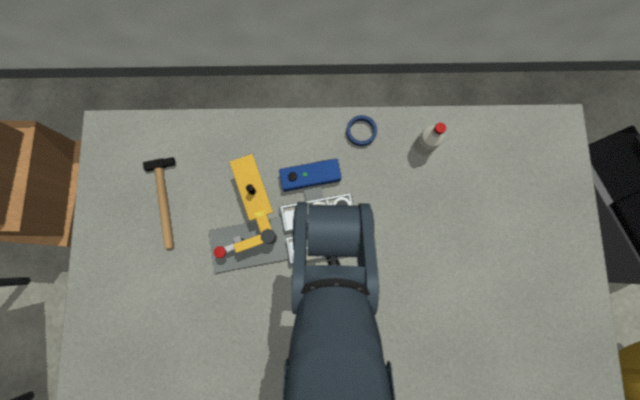

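arm_command(motion=[{"rotation": [0,0,0],"offset": [-1.6,23.1,0],"claw": 255},{"rotation": [0,0,0],"offset": [-1.6,23.1,0],"claw": 255},{"rotation": [0,0,0],"offset": [-1.6,23.1,0],"claw": 255},{"rotation": [0,0,0],"offset": [-1.6,23.1,0],"claw": 255},{"rotation": [0,0,0],"offset": [-1.6,23.1,0],"claw": 255},{"rotation": [0,0,0],"offset": [-1.6,23.1,0],"claw": 255},{"rotation": [0,0,0],"offset": [-1.6,23.1,-5],"claw": 255},{"rotation": [0,0,0],"offset": [-1.6,23.1,-5],"claw": 255},{"rotation": [0,0,0],"offset": [-1.6,23.1,-5],"claw": 255},{"rotation": [0,0,0],"offset": [-1.6,23.1,-10],"claw": 255},{"rotation": [0,0,0],"offset": [-1.6,23.1,-10],"claw": 255},{"rotation": [0,0,0],"offset": [-1.6,23.1,-5],"claw": 255}])

```text
time: 31.03
tcp_pos: [0.4489, 0.3091, 0.2197]
tool_rot: [1.074, 1.29, -1.081]
contact_force: [-0.2, -0.3, -0.0]
width: 0.0001
```

arm_command(motion=[{"rotation": [0,0,0],"offset": [0,0,0],"claw": 255},{"rotation": [0,0,0],"offset": [0,0,0],"claw": 255},{"rotation": [0,0,0],"offset": [0,0,0],"claw": 255}])

```text
time: 31.28
tcp_pos: [0.4497, 0.3079, 0.2215]
tool_rot: [1.076, 1.289, -1.079]
contact_force: [-0.4, 0.1, -0.4]
width: -0.0
```

```bash
python3 - <<'E'
from h import *
to(*w((-.015,.274),0)[:2],.155,10.2)
shot('wrist','w25'); print(w2p('wrist',w((-.015,.274),.082)))
E
```

```text
t 31.28 tcp [449.7 307.9 221.5] yaw 10.19 xdir [-0.0017 -0.0011 -1.    ] q [ 0.515  0.443  1.741 -0.     0.96   0.337] F [-0.4  0.1 -0.4] w -0.0
total offset mm [ -1.2   0.5 -66.5] |d| 67.0 rotz 0.0001
[[321.48007446 207.09662686]]
```

View pics/w25.png

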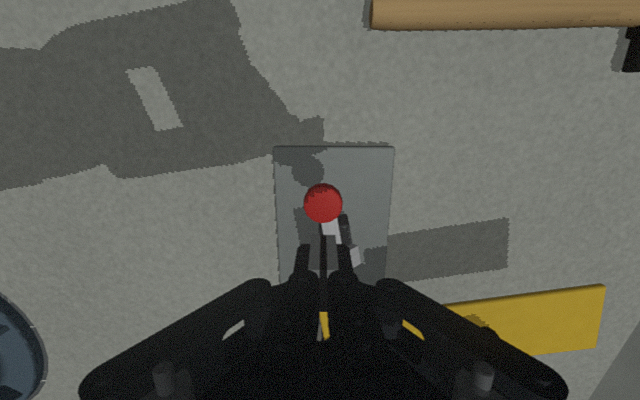

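arm_command(motion=[{"rotation": [0,0,0],"offset": [-0.5,2.5,-15],"claw": 255},{"rotation": [0,0,0],"offset": [0,0,-20],"claw": 255},{"rotation": [0,0,0],"offset": [0,0,-15],"claw": 255},{"rotation": [0,0,0],"offset": [0,0,-8],"claw": 255},{"rotation": [0,0,0],"offset": [0,0,-4],"claw": 255},{"rotation": [0,0,0],"offset": [0,0,-3],"claw": 255},{"rotation": [0,0,0],"offset": [0,0,-3],"claw": 255},{"rotation": [0,0,0],"offset": [0,0,0],"claw": 255}])

```text
time: 32.0
tcp_pos: [0.4497, 0.3108, 0.1547]
tool_rot: [1.078, 1.288, -1.077]
contact_force: [0.6, 0.3, -0.6]
width: -0.0001
```

```bash
python3 - <<'E'
from h import *
st()
E
```

```text
t 32.0 tcp [449.7 310.8 154.7] yaw 10.17 xdir [ 6.e-04  3.e-04 -1.e+00] q [ 0.52   0.544  1.778 -0.     0.819  0.342] F [ 0.6  0.3 -0.6] w -0.1
```

arm_command(motion=[{"rotation": [0,0,0],"offset": [0,0,-3],"claw": 255},{"rotation": [0,0,0],"offset": [0,0,-3],"claw": 255},{"rotation": [0,0,0],"offset": [0,0,-3],"claw": 255},{"rotation": [0,0,0],"offset": [0,0,-3],"claw": 255},{"rotation": [0,0,0],"offset": [0,0,0],"claw": 255},{"rotation": [0,0,0],"offset": [0,0,0],"claw": 255}])

```text
time: 32.5
tcp_pos: [0.4498, 0.3111, 0.1431]
tool_rot: [1.078, 1.288, -1.076]
contact_force: [-0.6, -1.1, 5.2]
width: 0.0002
```

```bash
python3 - <<'E'
from h import *
st(); shot('scene','s26',(180,100,440,280),3)
E
```

```text
t 32.5 tcp [449.8 311.1 143.1] yaw 10.18 xdir [ 1.e-03  6.e-04 -1.e+00] q [0.52  0.563 1.782 0.    0.795 0.342] F [-0.6 -1.1  5.2] w 0.2
```

View pics/s26.png

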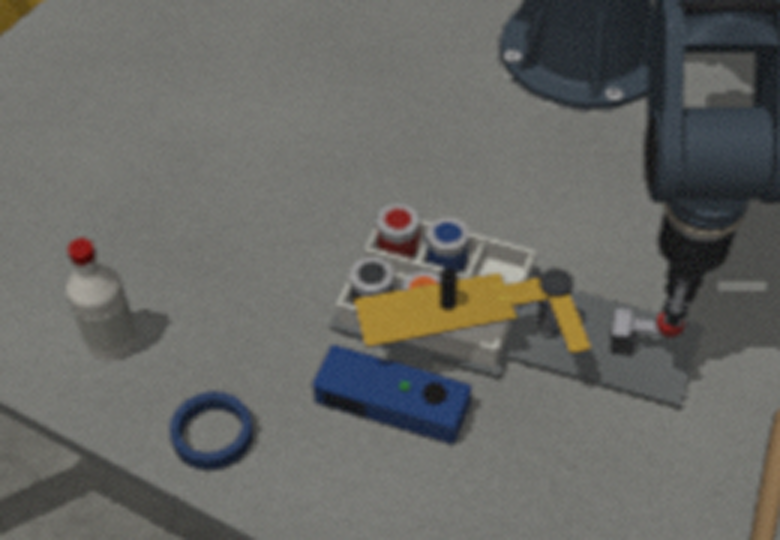

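The sear let go and the arm is swinging home. I'll lift off and let it settle.

arm_command(motion=[{"rotation": [0,0,0],"offset": [0,0,0],"claw": 255},{"rotation": [0,0,0],"offset": [0,0,0],"claw": 255},{"rotation": [0,0,0],"offset": [0,0,0],"claw": 255},{"rotation": [0,0,0],"offset": [0,0,5],"claw": 255},{"rotation": [0,0,0],"offset": [0,0,15],"claw": 255},{"rotation": [0,0,0],"offset": [0,0,30],"claw": 255},{"rotation": [0,0,0],"offset": [-5,0,35],"claw": 255},{"rotation": [0,0,0],"offset": [-5,10,35],"claw": 255},{"rotation": [0,0,0],"offset": [-5,20,15],"claw": 255},{"rotation": [0,0,0],"offset": [-5,20,0],"claw": 255},{"rotation": [0,0,0],"offset": [0,0,0],"claw": 255},{"rotation": [0,0,0],"offset": [0,0,0],"claw": 255}])

```text
time: 33.55
tcp_pos: [0.4288, 0.361, 0.2771]
tool_rot: [1.075, 1.289, -1.077]
contact_force: [-0.9, 0.1, 0.9]
width: 0.0002
```

```bash
python3 - <<'E'
from h import *
st(); shot('scene','s27',(180,100,440,280),3); shot('top','t27',(140,90,500,290),2.2)
E
```

```text
t 33.55 tcp [428.8 361.  277.1] yaw 10.26 xdir [-1.1e-03 -9.0e-04 -1.0e+00] q [ 0.617  0.399  1.652 -0.     1.092  0.438] F [-0.9  0.1  0.9] w 0.2
```

View pics/s27.png

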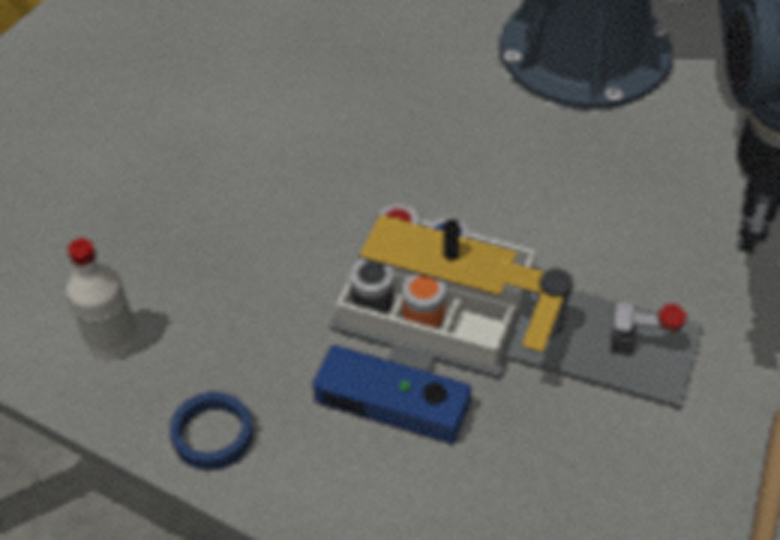

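View pics/t27.png

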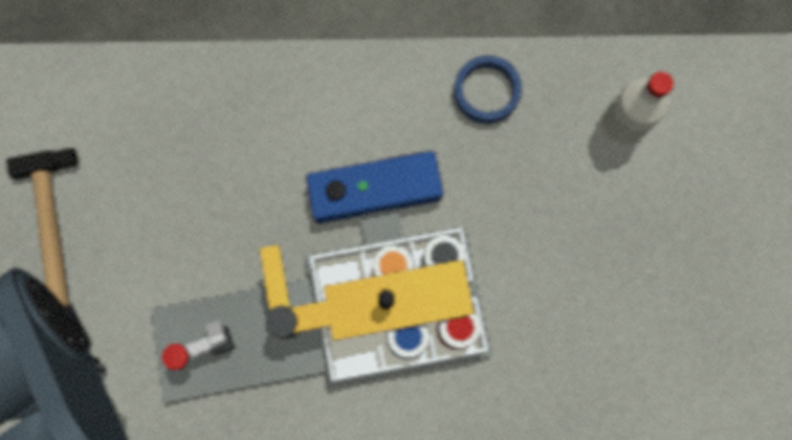

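```bash
python3 - <<'E'
from h import *
a=cv2.imread('pics/top0.png');b=cv2.imread('pics/t27_raw.png')
for im in(a,b):
    h=cv2.cvtColor(im,cv2.COLOR_BGR2HSV);m=cv2.inRange(h,(18,130,100),(32,255,255));print(cv2.minAreaRect(np.argwhere(m[195:260,285:365]).astype(np.float32)), np.argwhere(m).mean(0))
print(sign_off())
E
```

```text
((31.556602478027344, 33.198116302490234), (24.018939971923828, 69.4767837524414), 10.619654655456543) [227.38554217 314.02095338]
((31.147708892822266, 33.09955596923828), (25.4940242767334, 69.46536254882812), 10.784297943115234) [232.81048986 325.42305789]
the job is handed in; nothing more can be done
None
```

The shaker is ready and the job was handed in at about 33.6 s of the 210 s allowed. `sign_off()` returns no verdict, so everything below comes from my own checks.

- **Arm cocked:** I led the yellow arm round by its knob past the sear. It held by itself at about 1.74 rad, resisting a gentle push back toward home before I let go.
- **Tins:** Four tins were present (orange, dark grey, red and blue). Each stands upright in its own cell, in the middle and -y cells of both rows. I released each with the gripper within about 1 mm of the height it should have with the tin on the cell floor. I saw no tin knocked aside and no slip of the grip.
- **Trigger and release:** With all four tins in and let go, I pressed the trigger about 12 mm and the arm swung home over the tins.
- **Final pictures:** The blade is at its starting angle within about 0.2°, overlapping the lids, and all four tins are still upright. The robot is clear of everything. The tape, bottle and mallet are where they were.

**Disagreements:** The cameras differed by 2–5 mm on positions, so I averaged them and corrected for each tin's offset in the grip. While cocking the arm, an unintended sideways load on the knob reached about 33 N before I eased it off. At hand-in, the mean position of the yellow pixels in the top view differed from the start (about 5 and 11 px). I took that to be other yellow things in view and went by the measured blade angle.

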